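# Make up the run tray from the locked cassette rack

## Task

Make up the tray for the next run: press the yellow latch tab and slide the rack's gate until its window clicks in place in front of the orange cassette, tip that cassette forward by its pull tab until it leans on the rest bar (do not lift it straight up), then pull it free and stand it upright in the white tray. Stand every small blue-capped sample pot from the table upright in the tray as well, and slide the gate back home so that its latch clicks and the other cassettes are locked in their places. Leave the bench timer and the white carton where they are.

Things in the scene. Friction and masses are not known exactly. Their poses are not given: they have to be found in the camera images.
- rack: Fixed rack with a tight row of five cassettes. Origin on the table under mid-row; +x from its front (robot side) to its back, +y along the row towards the gate's carriage. Slots at y = -52, -26, 0, 26, 52 mm, 40 mm high fins between; floor 8 mm up. Cassette fronts at x = -30 mm, behind a lip (x -36..-31 mm, 16 mm high); back wall at x = 32 mm, 62 mm high
- rest_bar (a point): Middle of the round black rest bar before the row: 10 mm thick, along the rack's y (+-78 mm), 62 mm above the table. It catches a cassette tipped forward, which then leans on it at about 0.67 rad, top to the robot, foot behind the lip. Up to about 0.5 rad a cassette falls back, beyond it falls on to the bar
- gate (a joint): Grey gate sliding before the row, metres: 0 = home (all cassettes blocked, window half past the end slot), growing towards the rack's -y. Clicks at 0, 0.039 (window at slot y = 26 mm), 0.065 (slot y = 0) and 0.091 (slot y = -26 mm, end stop), with 2.5 mm play either way. Friction about 1.5 N; slides only while the latch tab is pressed
- latch (a joint): Yellow latch tab on the gate's carriage, metres pressed: 0 = up (locked at a click), 0.008 = fully down; the gate is free from about 0.005. Spring: 1.2 N at first, 4.4 N at the bottom. Let go between clicks, it stays about 5 mm down and rises at the next click
- latch_top (a point): Centre of the top of the yellow tab (34 x 34 mm, 44.5 mm above the table when up); moves with gate and tab. At each end of it along the rack's y the black carriage has an upright cheek (40 mm apart inside, 6 mm thick, tops 53 mm above the table); open to front and back. Closed fingers fit between the cheeks, press the tab and push a cheek
- gate_window (a point): Centre of the gate's 28 mm wide window, 45 mm above the table, moving with the gate. Beside it are two plates (x -40..-34 mm in the rack's frame, tops 70 mm above the table); only a cassette right behind the window can be tipped out
- cassette_orange_mid (a point): Centre of the orange cassette, the one wanted: a box 60 x 22 x 130 mm (x, y, z), this point 65 mm above its underside; 140 g. On its top at the back stands a pull tab 5 mm thick (x 22..27 mm from the centre), 12 mm wide (y), 17 mm high. It starts upright in one of the three middle slots, front (-x) to the robot, axes as the rack's
- cassette_white_mid (a point): Centre of the white cassette, same make and size as the orange one; stays in the rack
- cassette_blue_mid (a point): Centre of the blue cassette, same make and size as the orange one; stays in the rack
- cassette_grey_mid (a point): Centre of the grey cassette, same make and size as the orange one; stays in the rack
- cassette_green_mid (a point): Centre of the green cassette, same make and size as the orange one; stays in the rack
- tray_in (a point): Centre of the inner floor (4 mm above the table) of the fixed white tray, 120 x 240 mm outside, x across, y along; walls 4 mm thick, 24 mm high. Behind and right of it, beyond world x = 0.48 m and y = -0.07 m, a raised bench (top 165 mm up) with an instrument on it is in the way of low moves
- pot_0_mid (a point): Centre of a small white sample pot with blue screw cap, 40 mm diameter, 34 mm high, standing on the table; this point is 17 mm above its underside; 50 g; 2 or 3 of them are present
- pot_1_mid (a point): Centre of a small white sample pot with blue screw cap, 40 mm diameter, 34 mm high, standing on the table; this point is 17 mm above its underside; 50 g; 2 or 3 of them are present
- pot_2_mid (a point): Centre of a small white sample pot with blue screw cap, 40 mm diameter, 34 mm high, standing on the table; this point is 17 mm above its underside; 50 g; 2 or 3 of them are present
- bench_timer: White bench timer, 66 x 66 x 20 mm, bystander; origin under its centre
- white_carton: Small white carton, 66 x 124 x 115 mm, bystander behind the rack; origin under its centre
Mind the look-alikes: they are no part of the job. What is shaped like the part that bears cassette_green_mid but pink is not meant. Leave any brown look-alike of the part that bears pot_0_mid alone.

How it is judged:
By the outcome, as a careful person would: the job done as asked, in the order asked, and still so for the second after the job is handed in, with the robot touching nothing.
Of pot_0, pot_1, pot_2 only 2 to 3 are there at a start; the rules pass over those that are not, and their reading is None.
At some moment in a run one of pot_0, pot_1, pot_2 may be knocked a few centimetres aside while the robot is not near it.
It also fails if it takes over 208 s, if anything falls off the work surface, if the arm or the gripper's body presses on something with over 40 N, if the wrist force passes 120 N, or if a joint passes its speed limit or range.

## Robot

A 6-joint arm with a two-finger parallel gripper is mounted at the origin on a cart in front of the work surface, level with it; the furniture and walls round the work are solid. World frame = base frame: x ahead of the robot, y to its left, z up, the work surface at z = 0. Lengths are in m, angles in degrees, forces in N, time in s.
With the tool pointing down it reaches from about 0.3 to 0.875 m from the base axis. Payload 6.4 kg.
Tool frame: the origin (TCP) lies at the very end of the fingers, on their centre line; the grasp point (between the pads) lies 19 mm behind it; z points along the fingers, y is the direction in which the jaws open and shut (so a half turn about z gives the same grasp; the last joint's range is limited). The gripper opens to 85 mm and grips with 20 to 120 N. Pads are 22 mm wide; open, the fingers measure 114 mm over their backs; the gripper's body (76 mm by 85 mm) begins 54 mm behind the grasp point. The pads swing forward as they close: fully open they stand 13 mm farther back than shut.
Start: joints at [-84.414, 10.359, 92.074, -0, 77.567, -11.82], TCP at [0.172, -0.549, 0.231] pointing down, gripper open.
Joint ranges: [-171.53, 171.53], [-51.25, 118.39], [17.06, 147.69], [-65.23, 245.23], [0, 150.52], [-178.68, 178.68]. Speed limits (degrees/s): [147.25, 147.25, 172.46, 180, 180, 180].

## Interface

Orientations are given as [roll, pitch, yaw] about the fixed x, y, z axes, in that order (R = Rz(yaw) Ry(pitch) Rx(roll)).
In Python, from bench import r gives the robot as it stands.
- The arm moves only by the shell command python3 -m creep 'ROWS'. ROWS is JSON, a list of rows, each an object of numbers: "dx", "dy", "dz": the shift along the world's x, y, z in mm; "rx", "ry", "rz": the turn, a rotation vector about the world's x, y, z in rad; "grip": the closure, from -1 (fully open) to 1 (shut). A call has 1 to 10 rows; each row is the pose to reach, as a shift and turn from the pose commanded when the call began; what a row does not reach only later rows make up. A row lasts 1/10 s, in which the tool goes at most 50 mm and 8.59 degrees, less where a joint would pass 70% of its speed; a pose out of reach is approached as far as the arm can. A call with a gripper value outside its range is refused whole. The fingers move at their own pace and stop on an object; the grip force is fixed at half the most. Time passes only in rows, so rows that repeat a pose let the fingers close. It gives the time, the measured TCP pose, the force and the opening at its end, in the units of the state.
- r.sense(): the state, without advancing time (a new reading comes with each control period).
- r.get_image(name): name is "scene" or "top"; returns a dict with "image" (384x512x3 uint8, red, green, blue), "range_z" (384x512 float32, m along the optical axis (not along the pixel's ray), 0 where there is no reading), "fx", "fy", "cx", "cy" (pixels), "k1" (the pictures are not rectified: a ray, as slopes to the right and down, at radius r is drawn at 1 + k1 r^2 times it, then the intrinsics apply), "world_from_camera" (4x4, takes a point from camera to world coordinates). Camera axes: x right, y down, z forward; pixel columns grow to the right and rows downward; lengths in m; the calibration is good to about 2 mm. A picture is of the moment at which its call begins.
- r.sign_off(): hands the job in, once; it reports no verdict.
The state is a dict: "t": time; "qpos": joint angles; "qvel": joint speeds; "joint_efforts": joint torques, N m; "position": TCP position; "ee_rot": TCP orientation; "ft_force": force on the tool from outside, world axes, zero at the start; "torque": the same for the moment, N m; "grip_width": opening from 0.0 (shut) to 1.0 (fully open).
Only numpy, scipy, OpenCV 4.12 (cv2) and the standard library are available. Lean on these libraries where they do the work, as an engineer would, in place of code of your own. Each camera call takes 0.05 s, during which the arm holds its last target. There are 200 camera calls.

## Working session

There is one attempt and no reset: what is moved stays moved. The work goes in short steps, Python scripts to look and compute and a shell command to move; the robot and the scene stay as the last step left them, time stands still between calls to the robot, and variables do not carry over. Pictures are saved under pics/ and viewed, about 12 in all and at most 16, crops included, and the job is handed in when it is done.

```bash
ls; mkdir -p pics; cat > h.py <<'E'
import numpy as np, cv2
from bench import r
def snap(n,fn):
    d=r.get_image(n); cv2.imwrite('pics/'+fn+'.png',d['image'][...,::-1]); np.save('pics/'+fn+'.npy',d,allow_pickle=True); return d
def load(fn): return np.load('pics/'+fn+'.npy',allow_pickle=True).item()
def ray(d,u,v):
    K=np.array([[d['fx'],0,d['cx']],[0,d['fy'],d['cy']],[0,0,1.]])
    return cv2.undistortPoints(np.array([[[u,v]]],float),K,np.array([d['k1'],0,0,0.]))[0,0]
def pt(d,u,v,w=1):
    s=d['range_z'][int(v)-w:int(v)+w+1,int(u)-w:int(u)+w+1]; z=np.median(s[s>0])
    x,y=ray(d,u,v); return (d['world_from_camera']@[x*z,y*z,z,1])[:3]
def atz(d,u,v,h):
    x,y=ray(d,u,v); T=d['world_from_camera']; g=T[:3,:3]@[x,y,1]; return T[:3,3]+g*(h-T[2,3])/g[2]
def proj(d,p):
    T=np.linalg.inv(d['world_from_camera']); c=T[:3,:3]@p+T[:3,3]; s=c[:2]/c[2]; s=s*(1+d['k1']*(s@s)); return s[0]*d['fx']+d['cx'],s[1]*d['fy']+d['cy']
def crop(fn,u0,v0,u1,v1,k,out):
    im=cv2.imread('pics/'+fn+'.png')[v0:v1,u0:u1]; cv2.imwrite('pics/'+out+'.png',cv2.resize(im,None,fx=k,fy=k,interpolation=cv2.INTER_CUBIC))
E
python3 - <<'E'
from h import *
a=snap('scene','s0');b=snap('top','t0')
for d in(a,b): print(d['fx'],d['k1'],d['world_from_camera'].round(3).tolist())
im=np.vstack([a['image'],b['image']])[...,::-1]
cv2.imwrite('pics/both.png',cv2.resize(im,(800,600)) if 0 else im[:, :])
print(r.sense())
E
```

```text
pics
400.7647901799335 0.024141502222469306 [[-0.874, -0.306, 0.376, 0.151], [-0.485, 0.511, -0.71, 0.91], [0.025, -0.803, -0.595, 0.734], [0.0, 0.0, 0.0, 1.0]]
421.92352858433685 -0.10908343471776248 [[0.004, -0.998, 0.066, 0.481], [-1.0, -0.004, 0.007, 0.12], [-0.007, -0.066, -0.998, 1.282], [0.0, 0.0, 0.0, 1.0]]
{'t': 0.1, 'qpos': array([-8.44151030e+01,  1.03959935e+01,  9.21269769e+01,  9.63676211e-04,
        7.75680350e+01, -1.18198733e+01]), 'qvel': array([ 0.00090286, -0.15073688, -0.16073393, -0.04251305,  0.14422084,
        0.15533595]), 'joint_efforts': array([-4.31610333e-04, -4.45878160e+01, -3.52238488e+01, -2.68603217e-04,
        4.13137372e-03,  1.67235175e-06]), 'position': array([ 0.17196815, -0.54815339,  0.23048152]), 'ee_rot': array([-1.79911117e+02, -1.95619244e-02,  1.74045469e+01]), 'ft_force': array([-0.15195667,  0.16591358, -0.0713067 ]), 'torque': array([0.00751553, 0.02044221, 0.02220036]), 'grip_width': 1.0014076418235418}
```

View pics/s0.png

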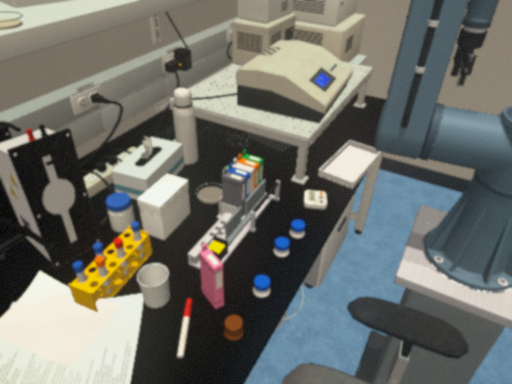

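View pics/t0.png

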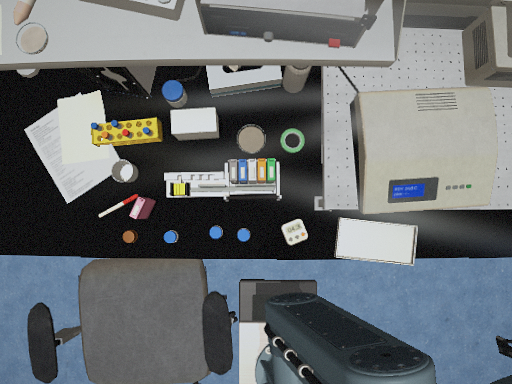

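The scene view shows the rack near (235,200), the tray near (350,163), three blue pots and one brown pot at the table edge, and a pink cassette beside the gate. In the top view the rack spans (166..282, 157..200), the pots are at (171,237), (216,232) and (244,235), and the tray is at (376,241). Next I'll enlarge the rack.

```bash
python3 - <<'E'
from h import *
crop('t0',155,145,305,255,5,'t0c'); crop('s0',185,140,330,300,4,'s0c')
a=cv2.imread('pics/t0c.png')
b=load('t0')
for n,(u,v) in dict(pot0=(171,237),pot1=(216,232),pot2=(244,235),brown=(130,237),timer=(294,232)).items(): print(n,pt(b,u,v).round(4))
for u,v in [(341,219),(417,226),(413,263),(335,257)]: print('tray',atz(b,u,v,.024).round(4), pt(b,376,241).round(4))
E
```

```text
pot0 [0.408  0.3598 0.0359]
pot1 [0.4237 0.2267 0.0344]
pot2 [0.4154 0.1441 0.034 ]
brown [0.4066 0.483  0.0359]
timer [ 0.424  -0.0047  0.019 ]
tray [ 0.4631 -0.1449  0.024 ] [ 0.396  -0.2563  0.0042]
tray [ 0.4417 -0.3773  0.024 ] [ 0.396  -0.2563  0.0042]
tray [ 0.3307 -0.3638  0.024 ] [ 0.396  -0.2563  0.0042]
tray [ 0.3502 -0.1265  0.024 ] [ 0.396  -0.2563  0.0042]
```

View pics/t0c.png

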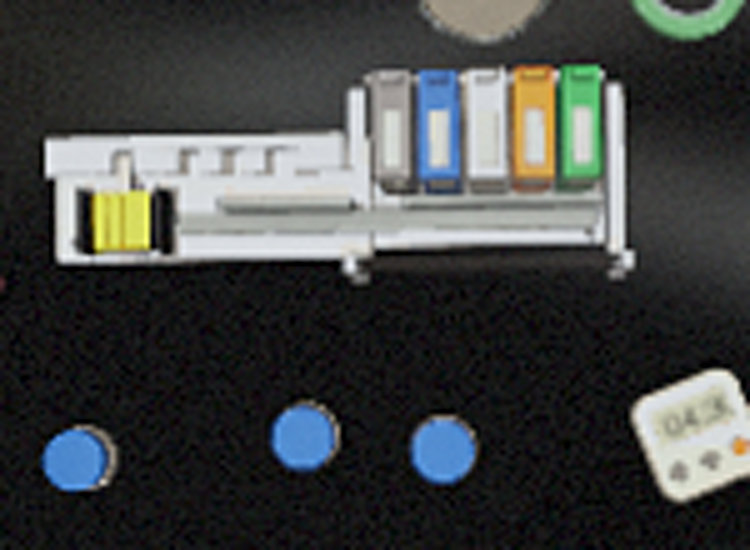

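View pics/s0c.png

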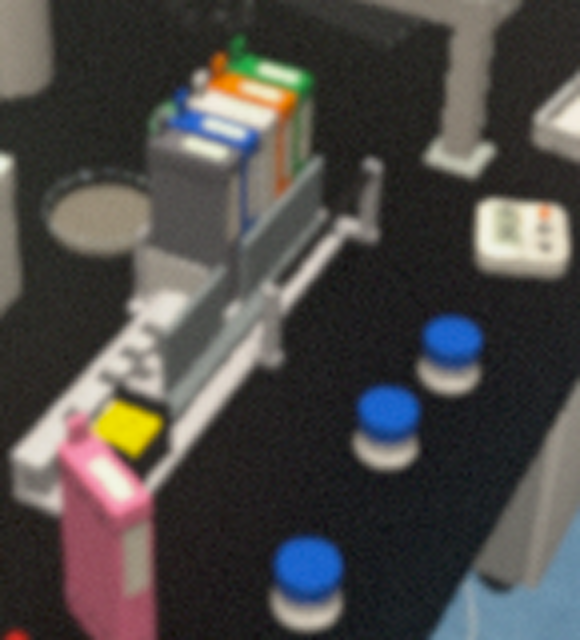

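The gate is home with the yellow latch at the left (+y) end, crop (122,220), full picture (179,189). The cassettes run grey, blue, white, orange, green towards -y. So orange is in slot y=-26 and the gate has to go to 0.091. The brown pot and the pink cassette are the look-alikes. Next I'll fit the rack frame from depth.

```bash
cat >> h.py <<'E'
def cloud(d):
    h,w=d['range_z'].shape; u,v=np.meshgrid(np.arange(w),np.arange(h))
    K=np.array([[d['fx'],0,d['cx']],[0,d['fy'],d['cy']],[0,0,1.]])
    s=cv2.undistortPoints(np.stack([u,v],-1).reshape(-1,1,2).astype(float),K,np.array([d['k1'],0,0,0.])).reshape(h,w,2)
    z=d['range_z']; c=np.dstack([s[...,0]*z,s[...,1]*z,z]); T=d['world_from_camera']; P=c@T[:3,:3].T+T[:3,3]; P[z==0]=np.nan; return P
E
python3 - <<'E'
from h import *
b=load('t0');P=cloud(b);im=b['image'].astype(int)
def sel(m,lo,hi,u0,v0,u1,v1):
    k=np.zeros(m.shape,bool);k[v0:v1,u0:u1]=1
    k&=m&(P[...,2]>lo)&(P[...,2]<hi);return P[k]
T=np.ones(im.shape[:2],bool)
q=sel(T,.13,.146,220,150,290,190);print(len(q),q.mean(0),cv2.minAreaRect(q[:,:2].astype(np.float32)))
hsv=cv2.cvtColor(b['image'],cv2.COLOR_RGB2HSV)
H,S,V=[hsv[...,i] for i in range(3)]
for n,m in dict(yel=(H>22)&(H<35)&(S>150)&(V>100),org=(H>8)&(H<20)&(S>120)&(V>90),grn=(H>45)&(H<80)&(S>110)&(V>60),blu=(H>100)&(H<125)&(S>130)&(V>80)).items():
    q=sel(m,.02,.16,160,150,290,200); print(n,len(q),np.nanmedian(q,0).round(4),cv2.minAreaRect(q[:,:2].astype(np.float32)))
for u0,v0,u1,v1 in [(160,225,182,250),(206,222,227,245),(234,225,255,246)]:
    q=sel((H>100)&(H<125)&(S>110),.028,.045,u0,v0,u1,v1); print(len(q),q.mean(0).round(4),q.min(0).round(4),q.max(0).round(4),cv2.minEnclosingCircle(q[:,:2].astype(np.float32)))
q=sel(T,.015,.035,325,210,425,272);print(cv2.minAreaRect(q[:,:2].astype(np.float32)))
q=sel(T,-.01,.012,325,210,425,272)
# side view also
a=load('s0');P=cloud(a);
q=P[140:215,215:275].reshape(-1,3);q=q[(q[:,2]>.132)&(q[:,2]<.144)];print('scene tops',len(q),q.mean(0),cv2.minAreaRect(q[:,:2].astype(np.float32)))
E
```

```text
847 [0.59826727 0.12185941 0.13859157] ((0.600498616695404, 0.12134501338005066), (0.06062321737408638, 0.12612706422805786), 1.3541920185089111)
yel 61 [0.5527 0.3431 0.0454] ((0.5759039521217346, 0.22679588198661804), (0.03587060421705246, 0.2698184847831726), 13.568421363830566)
org 79 [0.607  0.0968 0.1381] ((0.6006722450256348, 0.09616537392139435), (0.05972814932465553, 0.021095767617225647), 0.608409583568573)
grn 116 [0.6124 0.0723 0.1386] ((0.601450502872467, 0.06955624371767044), (0.05842023342847824, 0.021869393065571785), 1.3133070468902588)
blu 106 [0.6079 0.1459 0.1392] ((0.5987986326217651, 0.14715206623077393), (0.05840885639190674, 0.01928100548684597), 0.45553159713745117)
123 [0.409  0.3651 0.0349] [0.3927 0.3477 0.0289] [0.4257 0.3837 0.0409] ((0.4087311625480652, 0.3654433488845825), 0.018687231466174126)
117 [0.4235 0.2291 0.0342] [0.4059 0.2118 0.0284] [0.4412 0.2449 0.0413] ((0.42364710569381714, 0.2291884422302246), 0.017955297604203224)
117 [0.4165 0.1461 0.0348] [0.4005 0.1293 0.0286] [0.4333 0.1618 0.0415] ((0.4162992238998413, 0.14661173522472382), 0.018052013590931892)
((0.39653491973876953, -0.2525225281715393), (0.2419966608285904, 0.1212334856390953), 83.8768539428711)
scene tops 618 [0.59481164 0.1276675  0.13808505] ((0.5967168807983398, 0.12328959256410599), (0.061274729669094086, 0.12707379460334778), 0.07001334428787231)
```

```bash
python3 -m creep '[{"dx":100,"dy":250,"dz":80,"rz":0.65,"grip":1},{"dx":100,"dy":250,"dz":80,"rz":0.65,"grip":1},{"dx":100,"dy":250,"dz":80,"rz":0.65,"grip":1},{"dx":100,"dy":250,"dz":80,"rz":0.65,"grip":1},{"dx":100,"dy":250,"dz":80,"rz":0.65,"grip":1},{"dx":200,"dy":480,"dz":80,"rz":1.288,"grip":1},{"dx":200,"dy":480,"dz":80,"rz":1.288,"grip":1},{"dx":200,"dy":480,"dz":80,"rz":1.288,"grip":1},{"dx":200,"dy":480,"dz":80,"rz":1.288,"grip":1},{"dx":200,"dy":480,"dz":80,"rz":1.288,"grip":1}]'
python3 - <<'E'
from h import *
a=load('s0');P=cloud(a);hsv=cv2.cvtColor(a['image'],cv2.COLOR_RGB2HSV)
H,S,V=[hsv[...,i] for i in range(3)]
m=(H>22)&(H<35)&(S>150)&(V>80);m[:230]=0;m[265:]=0;m[:,:200]=0;m[:,235:]=0
q=P[m];q=q[(q[:,2]>.035)&(q[:,2]<.055)];print(len(q),np.median(q,0),cv2.minAreaRect(q[:,:2].astype(np.float32)))
b=load('t0');P=cloud(b);q=P[196:220,128:160].reshape(-1,3);q=q[q[:,2]>.05];print('pink',q.min(0),q.max(0))
hsv=cv2.cvtColor(b['image'],cv2.COLOR_RGB2HSV);H,S,V=[hsv[...,i] for i in range(3)]
m=(H>22)&(H<35)&(S>150)&(V>80);m[:180]=0;m[200:]=0;m[:,:165]=0;m[:,195:]=0
q=P[m];q=q[(q[:,2]>.035)&(q[:,2]<.055)];print(len(q),np.median(q,0),cv2.minAreaRect(q[:,:2].astype(np.float32)))
E
```

```text
149 [0.54493851 0.33483438 0.04524811] ((0.5458798408508301, 0.3374618589878082), (0.045669037848711014, 0.036212313920259476), 89.38359832763672)
pink [0.46362061 0.41529982 0.0508033 ] [0.52558035 0.45982975 0.14986062]
54 [0.55263409 0.34217615 0.04573784] ((0.5497134923934937, 0.3361023962497711), (0.029876356944441795, 0.03095327690243721), 0.06011068820953369)invalid input at $[0]: expected keys dx, dy, dz, rx, ry, rz, grip
```

```bash
python3 -m creep '[{"dx":100,"dy":250,"dz":80,"rx":0,"ry":0,"rz":0.65,"grip":1},{"dx":100,"dy":250,"dz":80,"rx":0,"ry":0,"rz":0.65,"grip":1},{"dx":100,"dy":250,"dz":80,"rx":0,"ry":0,"rz":0.65,"grip":1},{"dx":100,"dy":250,"dz":80,"rx":0,"ry":0,"rz":0.65,"grip":1},{"dx":200,"dy":480,"dz":80,"rx":0,"ry":0,"rz":1.288,"grip":1},{"dx":200,"dy":480,"dz":80,"rx":0,"ry":0,"rz":1.288,"grip":1},{"dx":200,"dy":480,"dz":80,"rx":0,"ry":0,"rz":1.288,"grip":1},{"dx":200,"dy":480,"dz":80,"rx":0,"ry":0,"rz":1.288,"grip":1},{"dx":200,"dy":480,"dz":80,"rx":0,"ry":0,"rz":1.288,"grip":1},{"dx":200,"dy":480,"dz":80,"rx":0,"ry":0,"rz":1.288,"grip":1}]'
```

```text
t: 1.1
position: [0.3608, -0.0934, 0.3094]
ee_rot: [180.0, 0.0, 91.3]
ft_force: [1.5, 0.1, -0.6]
grip_width: 0.0
```

```bash
python3 -m creep '[{"dx":177,"dy":406,"dz":-60,"rx":0,"ry":0,"rz":0,"grip":1},{"dx":177,"dy":406,"dz":-60,"rx":0,"ry":0,"rz":0,"grip":1},{"dx":177,"dy":406,"dz":-60,"rx":0,"ry":0,"rz":0,"grip":1},{"dx":177,"dy":406,"dz":-60,"rx":0,"ry":0,"rz":0,"grip":1},{"dx":177,"dy":406,"dz":-60,"rx":0,"ry":0,"rz":0,"grip":1},{"dx":177,"dy":406,"dz":-60,"rx":0,"ry":0,"rz":0,"grip":1},{"dx":177,"dy":406,"dz":-60,"rx":0,"ry":0,"rz":0,"grip":1},{"dx":177,"dy":406,"dz":-60,"rx":0,"ry":0,"rz":0,"grip":1},{"dx":177,"dy":406,"dz":-60,"rx":0,"ry":0,"rz":0,"grip":1},{"dx":177,"dy":406,"dz":-60,"rx":0,"ry":0,"rz":0,"grip":1}]'; python3 -m creep '[{"dx":0,"dy":0,"dz":-50,"rx":0,"ry":0,"rz":0,"grip":1},{"dx":0,"dy":0,"dz":-100,"rx":0,"ry":0,"rz":0,"grip":1},{"dx":0,"dy":0,"dz":-150,"rx":0,"ry":0,"rz":0,"grip":1},{"dx":0,"dy":0,"dz":-180,"rx":0,"ry":0,"rz":0,"grip":1},{"dx":0,"dy":0,"dz":-180,"rx":0,"ry":0,"rz":0,"grip":1},{"dx":0,"dy":0,"dz":-180,"rx":0,"ry":0,"rz":0,"grip":1}]'
python3 - <<'E'
from h import *
snap('scene','s1');crop('s1',185,160,305,280,5,'s1c')
snap('top','t1');crop('t1',155,155,235,210,7,'t1c')
print(r.sense()['position'])
E
```

```text
t: 2.1
position: [0.5373, 0.3148, 0.2455]
ee_rot: [-179.7, -0.0, 91.4]
ft_force: [-0.5, -1.3, 0.1]
grip_width: 0.004
t: 2.7
position: [0.5377, 0.3103, 0.0697]
ee_rot: [-180.0, 0.0, 91.2]
ft_force: [0.4, 0.8, 0.4]
grip_width: -0.004
[0.53953752 0.31106778 0.07209398]
```

View pics/s1c.png

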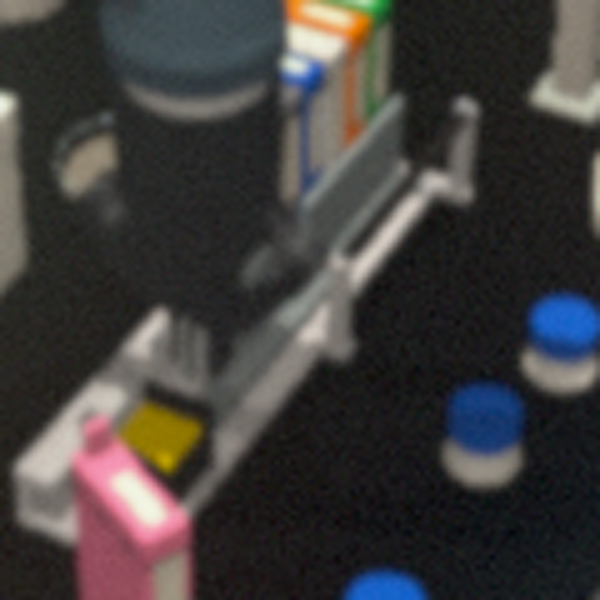

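The fingers hang just robot-side of the tab, over the near cheek. The yellow tab is at crop (160,435). I'll shift +10 mm in x and +27 mm in y, then press.

```bash
python3 -m creep '[{"dx":10,"dy":27,"dz":0,"rx":0,"ry":0,"rz":0,"grip":1},{"dx":10,"dy":27,"dz":0,"rx":0,"ry":0,"rz":0,"grip":1},{"dx":10,"dy":27,"dz":-10,"rx":0,"ry":0,"rz":0,"grip":1},{"dx":10,"dy":27,"dz":-20,"rx":0,"ry":0,"rz":0,"grip":1},{"dx":10,"dy":27,"dz":-26,"rx":0,"ry":0,"rz":0,"grip":1},{"dx":10,"dy":27,"dz":-29,"rx":0,"ry":0,"rz":0,"grip":1},{"dx":10,"dy":27,"dz":-29,"rx":0,"ry":0,"rz":0,"grip":1}]'
python3 -m creep '[{"dx":0,"dy":0,"dz":-1.5,"rx":0,"ry":0,"rz":0,"grip":1},{"dx":0,"dy":0,"dz":-3,"rx":0,"ry":0,"rz":0,"grip":1},{"dx":0,"dy":0,"dz":-3,"rx":0,"ry":0,"rz":0,"grip":1}]'
python3 - <<'E'
from h import *
print(r.sense()['position'],r.sense()['ft_force'])
snap('scene','s2');crop('s2',185,180,285,280,6,'s2c');print(r.sense()['position'],r.sense()['ft_force'])
E
```

```text
t: 3.5
position: [0.547, 0.3369, 0.0396]
ee_rot: [-179.9, 0.1, 91.2]
ft_force: [-1.1, -1.6, 2.8]
grip_width: 0.002
t: 3.8
position: [0.5476, 0.3374, 0.0373]
ee_rot: [-180.0, 0.0, 91.2]
ft_force: [-2.3, -2.2, 3.4]
grip_width: 0.002
[0.54764783 0.33739243 0.03732401] [-2.27809877 -2.20269665  3.41841802]
[0.54766832 0.33742054 0.03740457] [-2.35431987 -2.50421433  3.74167448]
```

View pics/s2c.png

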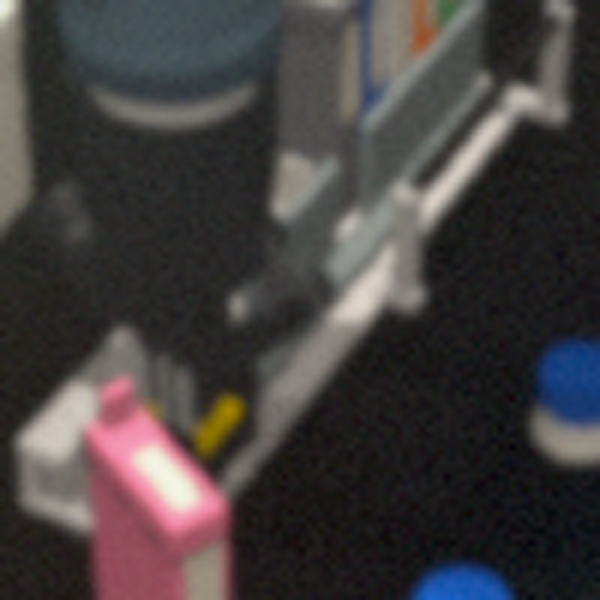

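Tab pressed about 6 mm with 3.7 N. Next I'll slide it towards -y.

```bash
python3 -m creep '[{"dx":0,"dy":-10,"dz":0,"rx":0,"ry":0,"rz":0,"grip":1},{"dx":0.5,"dy":-20,"dz":0,"rx":0,"ry":0,"rz":0,"grip":1},{"dx":1,"dy":-30,"dz":0,"rx":0,"ry":0,"rz":0,"grip":1},{"dx":1,"dy":-40,"dz":0,"rx":0,"ry":0,"rz":0,"grip":1},{"dx":1,"dy":-50,"dz":0,"rx":0,"ry":0,"rz":0,"grip":1},{"dx":1.5,"dy":-60,"dz":0,"rx":0,"ry":0,"rz":0,"grip":1},{"dx":1.5,"dy":-70,"dz":0,"rx":0,"ry":0,"rz":0,"grip":1},{"dx":2,"dy":-80,"dz":0,"rx":0,"ry":0,"rz":0,"grip":1},{"dx":2,"dy":-85,"dz":0,"rx":0,"ry":0,"rz":0,"grip":1},{"dx":2,"dy":-85,"dz":0,"rx":0,"ry":0,"rz":0,"grip":1}]'
python3 -m creep '[{"dx":0,"dy":-4,"dz":0,"rx":0,"ry":0,"rz":0,"grip":1},{"dx":0,"dy":-8,"dz":0,"rx":0,"ry":0,"rz":0,"grip":1},{"dx":0,"dy":-8,"dz":0,"rx":0,"ry":0,"rz":0,"grip":1}]'
python3 -m creep '[{"dx":0,"dy":-3,"dz":0,"rx":0,"ry":0,"rz":0,"grip":1},{"dx":0,"dy":-6,"dz":0,"rx":0,"ry":0,"rz":0,"grip":1},{"dx":0,"dy":-6,"dz":0,"rx":0,"ry":0,"rz":0,"grip":1}]'
python3 -c "
from bench import r
print(r.sense()['position'],r.sense()['ft_force'])"
```

```text
t: 4.85
position: [0.5498, 0.2513, 0.0372]
ee_rot: [-180.0, 0.1, 91.2]
ft_force: [-0.9, -1.3, 4.0]
grip_width: 0.0
t: 5.15
position: [0.5499, 0.2444, 0.0374]
ee_rot: [180.0, 0.0, 91.2]
ft_force: [0.7, -0.3, 2.5]
grip_width: 0.003
t: 5.45
position: [0.5497, 0.2384, 0.0373]
ee_rot: [180.0, 0.0, 91.2]
ft_force: [1.2, 1.3, 3.2]
grip_width: -0.003
[0.54974071 0.23840328 0.03733205] [1.16922101 1.32819131 3.22253087]
```

```bash
python3 -m creep '[{"dx":0,"dy":-1,"dz":0,"rx":0,"ry":0,"rz":0,"grip":1},{"dx":0,"dy":-2,"dz":0,"rx":0,"ry":0,"rz":0,"grip":1},{"dx":0,"dy":-2,"dz":0,"rx":0,"ry":0,"rz":0,"grip":1}]'
python3 -m creep '[{"dx":0,"dy":-1,"dz":0,"rx":0,"ry":0,"rz":0,"grip":1},{"dx":0,"dy":-2,"dz":0,"rx":0,"ry":0,"rz":0,"grip":1},{"dx":0,"dy":-2,"dz":0,"rx":0,"ry":0,"rz":0,"grip":1}]'
python3 - <<'E'
from h import *
snap('scene','s3');crop('s3',195,150,305,250,6,'s3c')
E
```

```text
t: 5.75
position: [0.5497, 0.2367, 0.0373]
ee_rot: [180.0, -0.0, 91.2]
ft_force: [-0.5, 2.6, 2.7]
grip_width: -0.002
t: 6.05
position: [0.5497, 0.2366, 0.0373]
ee_rot: [179.9, -0.2, 91.2]
ft_force: [1.5, 11.4, 2.2]
grip_width: -0.003
```

View pics/s3c.png

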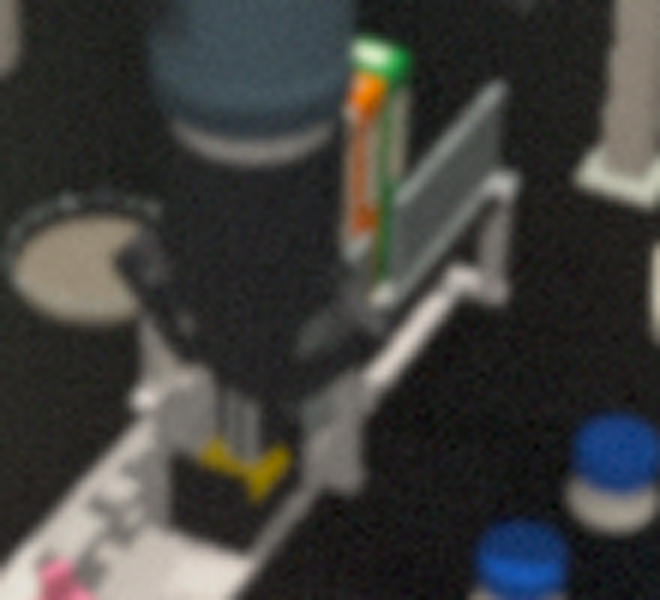

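The gate hit its end stop (11 N) and the window stands before orange (crop 365,180). Next I'll release the latch and move clear to measure the tab.

```bash
python3 -m creep '[{"dx":0,"dy":4,"dz":0,"rx":0,"ry":0,"rz":0,"grip":1},{"dx":0,"dy":5,"dz":15,"rx":0,"ry":0,"rz":0,"grip":1},{"dx":0,"dy":5,"dz":60,"rx":0,"ry":0,"rz":0,"grip":1},{"dx":0,"dy":5,"dz":110,"rx":0,"ry":0,"rz":0,"grip":1},{"dx":0,"dy":5,"dz":160,"rx":0,"ry":0,"rz":0,"grip":1},{"dx":0,"dy":5,"dz":210,"rx":0,"ry":0,"rz":0,"grip":1},{"dx":-50,"dy":5,"dz":210,"rx":0,"ry":0,"rz":0,"grip":1},{"dx":-100,"dy":5,"dz":210,"rx":0,"ry":0,"rz":0,"grip":0.5},{"dx":-150,"dy":5,"dz":210,"rx":0,"ry":0,"rz":0,"grip":0.5},{"dx":-150,"dy":5,"dz":210,"rx":0,"ry":0,"rz":0,"grip":0.5}]'
python3 - <<'E'
from h import *
b=snap('top','t4');a=snap('scene','s4')
im=np.hstack([cv2.resize(b['image'][145:215,215:295],None,fx=5,fy=5,interpolation=2),cv2.resize(a['image'][145:215,215:295],None,fx=5,fy=5,interpolation=2)])
cv2.imwrite('pics/m4.png',im[...,::-1]);print(r.sense()['grip_width'])
for n,d in(('t',b),('s',a)):
    P=cloud(d);hsv=cv2.cvtColor(d['image'],cv2.COLOR_RGB2HSV);H,S,V=[hsv[...,i] for i in range(3)]
    m=(H>8)&(H<20)&(S>110)&(V>70)
    for lo,hi in((.130,.142),(.145,.162)):
        q=P[m&(P[...,2]>lo)&(P[...,2]<hi)&(abs(P[...,0]-.6)<.06)&(abs(P[...,1]-.1)<.05)]
        if len(q)>3: print(n,lo,len(q),q.mean(0).round(4),q.min(0).round(4),q.max(0).round(4))
    q=P[(P[...,2]>.132)&(P[...,2]<.144)&(abs(P[...,0]-.6)<.06)&(abs(P[...,1]-.12)<.08)];print(cv2.minAreaRect(q[:,:2].astype(np.float32)))
E
```

```text
t: 7.1
position: [0.3928, 0.2389, 0.246]
ee_rot: [-179.7, 0.1, 91.3]
ft_force: [0.2, 0.1, 0.0]
grip_width: 0.251
0.2496751971565778
t 0.13 51 [0.602  0.0949 0.1386] [0.5724 0.0857 0.1344] [0.6303 0.105  0.1416]
((0.600224494934082, 0.12147435545921326), (0.060192227363586426, 0.126100093126297), 1.6489614248275757)
s 0.13 77 [0.5956 0.1002 0.1376] [0.5669 0.0867 0.1307] [0.6258 0.1142 0.1413]
s 0.145 14 [0.6222 0.0978 0.1512] [0.6197 0.0905 0.1451] [0.6252 0.1018 0.1549]
((0.5957705974578857, 0.12223191559314728), (0.061242662370204926, 0.12864822149276733), 0.6014379858970642)
```

View pics/m4.png

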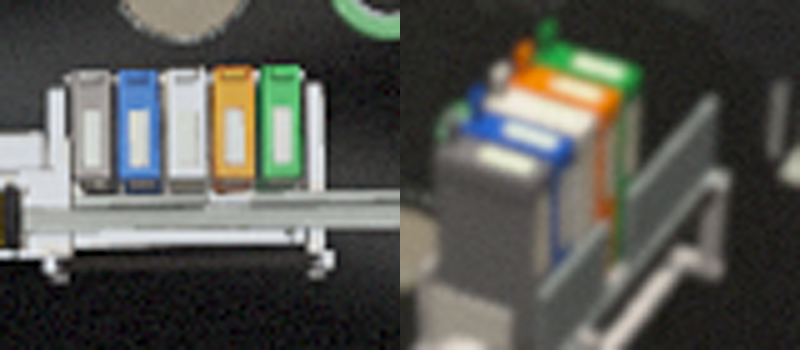

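```bash
python3 -m creep '[{"dx":0,"dy":0,"dz":0,"rx":0,"ry":0,"rz":0,"grip":0.3},{"dx":0,"dy":0,"dz":0,"rx":0,"ry":0,"rz":0,"grip":0.3},{"dx":0,"dy":0,"dz":0,"rx":0,"ry":0,"rz":0,"grip":0.3}]'
```

```text
t: 7.5
position: [0.4005, 0.2394, 0.2472]
ee_rot: [-180.0, 0.0, 91.2]
ft_force: [0.5, 0.3, 0.6]
grip_width: 0.349
```

```bash
python3 -m creep '[{"dx":224,"dy":-144,"dz":-50,"rx":0,"ry":0,"rz":0,"grip":0.3},{"dx":224,"dy":-144,"dz":-50,"rx":0,"ry":0,"rz":0,"grip":0.3},{"dx":224,"dy":-144,"dz":-50,"rx":0,"ry":0,"rz":0,"grip":0.3},{"dx":224,"dy":-144,"dz":-50,"rx":0,"ry":0,"rz":0,"grip":0.3},{"dx":224,"dy":-144,"dz":-50,"rx":0,"ry":0,"rz":0,"grip":0.3},{"dx":224,"dy":-144,"dz":-50,"rx":0,"ry":0,"rz":0,"grip":0.3},{"dx":224,"dy":-144,"dz":-50,"rx":0,"ry":0,"rz":0,"grip":0.3},{"dx":224,"dy":-144,"dz":-50,"rx":0,"ry":0,"rz":0,"grip":0.3},{"dx":224,"dy":-144,"dz":-50,"rx":0,"ry":0,"rz":0,"grip":0.3},{"dx":224,"dy":-144,"dz":-50,"rx":0,"ry":0,"rz":0,"grip":0.3}]'
python3 -m creep '[{"dx":0,"dy":0,"dz":0,"rx":0,"ry":0,"rz":0,"grip":0.3},{"dx":0,"dy":0,"dz":-20,"rx":0,"ry":0,"rz":0,"grip":0.3},{"dx":0,"dy":0,"dz":-30,"rx":0,"ry":0,"rz":0,"grip":0.3},{"dx":0,"dy":0,"dz":-30,"rx":0,"ry":0,"rz":0,"grip":0.3}]'
python3 - <<'E'
from h import *
a=snap('scene','s5');crop('s5',210,110,310,200,6,'s5c')
b=snap('top','t5');print(r.sense()['position'],r.sense()['ft_force'])
E
```

```text
t: 8.5
position: [0.6231, 0.0966, 0.1977]
ee_rot: [180.0, -0.0, 91.3]
ft_force: [-1.0, 0.1, -0.2]
grip_width: 0.347
t: 8.9
position: [0.622, 0.096, 0.1654]
ee_rot: [-179.8, -0.0, 91.2]
ft_force: [-0.3, -0.2, 0.1]
grip_width: 0.35
[0.62345511 0.09577857 0.16737555] [ 0.90882068  0.14020304 -0.13228891]
```

View pics/s5c.png

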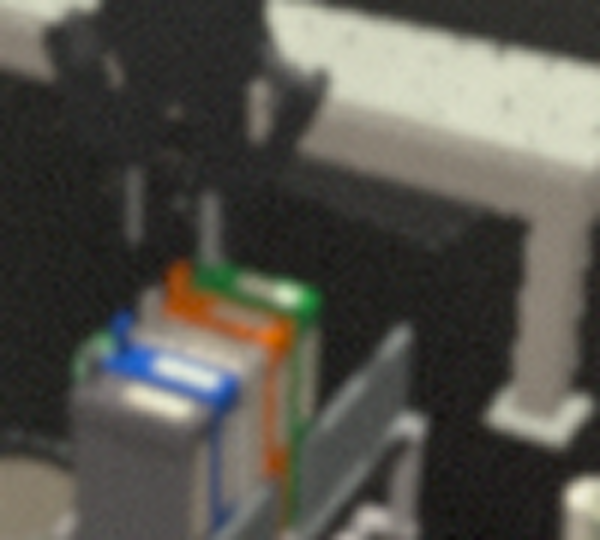

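The fingers straddle the orange tab at crop (180,275), with the pads at (133,200) and (210,225). Next I'll descend and close.

```bash
python3 -m creep '[{"dx":0,"dy":0,"dz":-12,"rx":0,"ry":0,"rz":0,"grip":0.3},{"dx":0,"dy":0,"dz":-24,"rx":0,"ry":0,"rz":0,"grip":0.3},{"dx":0,"dy":0,"dz":-24,"rx":0,"ry":0,"rz":0,"grip":0.3}]'
python3 -m creep '[{"dx":0,"dy":0,"dz":0,"rx":0,"ry":0,"rz":0,"grip":1},{"dx":0,"dy":0,"dz":0,"rx":0,"ry":0,"rz":0,"grip":1},{"dx":0,"dy":0,"dz":0,"rx":0,"ry":0,"rz":0,"grip":1},{"dx":0,"dy":0,"dz":0,"rx":0,"ry":0,"rz":0,"grip":1},{"dx":0,"dy":0,"dz":0,"rx":0,"ry":0,"rz":0,"grip":1},{"dx":0,"dy":0,"dz":0,"rx":0,"ry":0,"rz":0,"grip":1},{"dx":0,"dy":0,"dz":0,"rx":0,"ry":0,"rz":0,"grip":1}]'
python3 -c "
from bench import r
print(r.sense()['position'],r.sense()['ft_force'],r.sense()['torque'])"
```

```text
t: 9.3
position: [0.622, 0.0956, 0.1406]
ee_rot: [-179.8, -0.0, 91.2]
ft_force: [0.0, 0.3, -0.4]
grip_width: 0.351
t: 10.0
position: [0.6239, 0.0956, 0.1436]
ee_rot: [180.0, 0.0, 91.2]
ft_force: [1.3, -0.3, 1.0]
grip_width: 0.03
[0.62392975 0.09560412 0.14361054] [ 1.28675841 -0.27981379  1.03552393] [ 0.03572348 -0.21761844 -0.04795928]
```

```bash
python3 -m creep '[{"dx":-10.2,"dy":-0.2,"dz":3.7,"rx":0.0016,"ry":-0.075,"rz":0,"grip":1},{"dx":-20.7,"dy":-0.4,"dz":6.6,"rx":0.003,"ry":-0.15,"rz":0,"grip":1},{"dx":-31.4,"dy":-0.7,"dz":8.8,"rx":0.005,"ry":-0.225,"rz":0,"grip":1},{"dx":-31.4,"dy":-0.7,"dz":8.8,"rx":0.005,"ry":-0.225,"rz":0,"grip":1}]'
python3 - <<'E'
from h import *
a=snap('scene','s6');crop('s6',210,110,310,200,6,'s6c');print(r.sense()['ft_force'],r.sense()['torque'],r.sense()['grip_width'])
E
```

```text
t: 10.4
position: [0.5904, 0.0953, 0.1525]
ee_rot: [167.0, -0.0, 91.2]
ft_force: [-0.2, -0.2, -1.3]
grip_width: 0.034
[ 0.18273118  0.38560485 -0.86327032] [0.00148129 0.07264022 0.01482141] 0.032453574730976986
```

View pics/s6c.png

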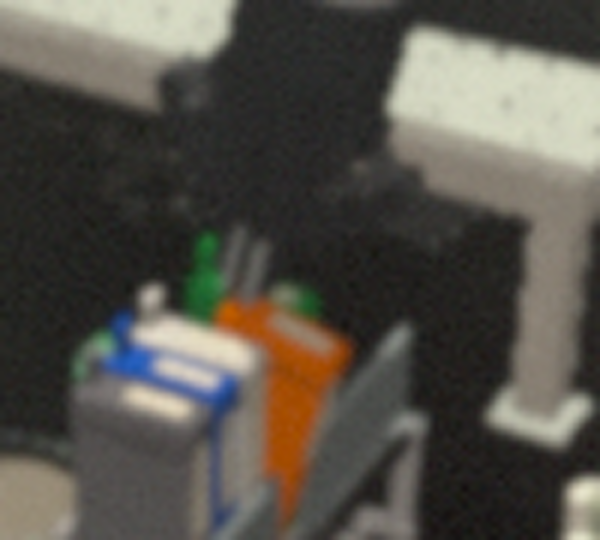

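The cassette tips out through the window with the tab held at crop (245,285). I'll carry on to the bar.

```bash
python3 -m creep '[{"dx":-10.8,"dy":-0.2,"dz":1.3,"rx":0.0016,"ry":-0.075,"rz":0,"grip":1},{"dx":-21.7,"dy":-0.5,"dz":1.8,"rx":0.003,"ry":-0.15,"rz":0,"grip":1},{"dx":-32.5,"dy":-0.7,"dz":1.5,"rx":0.005,"ry":-0.225,"rz":0,"grip":1},{"dx":-43.4,"dy":-0.9,"dz":0.4,"rx":0.006,"ry":-0.3,"rz":0,"grip":1},{"dx":-54.1,"dy":-1.1,"dz":-1.5,"rx":0.008,"ry":-0.375,"rz":0,"grip":1},{"dx":-61,"dy":-1.3,"dz":-3.2,"rx":0.009,"ry":-0.425,"rz":0,"grip":1},{"dx":-61,"dy":-1.3,"dz":-3.2,"rx":0.009,"ry":-0.425,"rz":0,"grip":1}]'
python3 -m creep '[{"dx":-3,"dy":0,"dz":-0.9,"rx":0,"ry":-0.02,"rz":0,"grip":1},{"dx":-3,"dy":0,"dz":-0.9,"rx":0,"ry":-0.02,"rz":0,"grip":1},{"dx":-3,"dy":0,"dz":-0.9,"rx":0,"ry":-0.02,"rz":0,"grip":1}]'
```

```text
t: 11.15
position: [0.5306, 0.0936, 0.1486]
ee_rot: [142.7, -0.0, 91.2]
ft_force: [2.8, 0.9, -1.0]
grip_width: 0.034
t: 11.45
position: [0.5296, 0.0934, 0.1491]
ee_rot: [141.5, 0.0, 91.2]
ft_force: [2.1, 0.7, 3.8]
grip_width: 0.031
```

```bash
python3 -m creep '[{"dx":0,"dy":0,"dz":0,"rx":0,"ry":0,"rz":0,"grip":0.6},{"dx":0,"dy":0,"dz":0,"rx":0,"ry":0,"rz":0,"grip":0.6},{"dx":0,"dy":0,"dz":0,"rx":0,"ry":0,"rz":0,"grip":0.6},{"dx":0,"dy":0,"dz":0,"rx":0,"ry":0,"rz":0,"grip":0.6},{"dx":0,"dy":0,"dz":0,"rx":0,"ry":0,"rz":0,"grip":0.6},{"dx":0,"dy":0,"dz":0,"rx":0,"ry":0,"rz":0,"grip":0.6},{"dx":0,"dy":0,"dz":0,"rx":0,"ry":0,"rz":0,"grip":0.6}]'
python3 - <<'E'
from h import *
a=snap('scene','s7');crop('s7',210,130,310,220,6,'s7c')
E
```

```text
t: 12.15
position: [0.5282, 0.0936, 0.1479]
ee_rot: [141.6, 0.0, 91.2]
ft_force: [0.1, 0.9, 0.6]
grip_width: 0.2
```

View pics/s7c.png

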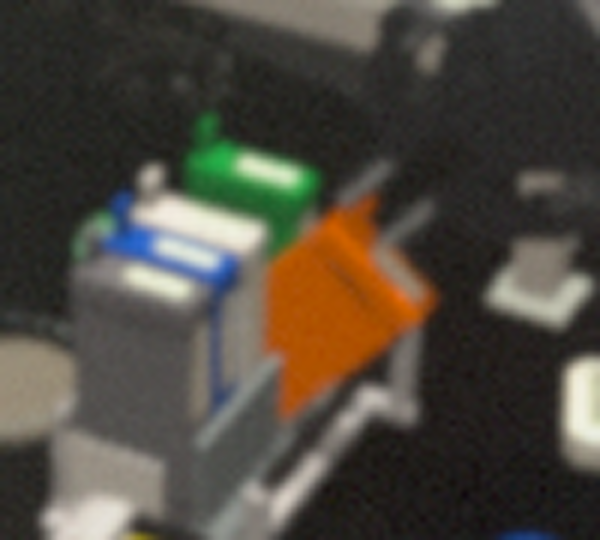

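Released, it leans on the bar by itself with the tab between the fingers (crop 360,215). I'll regrip a bit deeper and pull it along its axis.

```bash
python3 -m creep '[{"dx":1.2,"dy":0,"dz":-1.6,"rx":0,"ry":0,"rz":0,"grip":0.6},{"dx":1.2,"dy":0,"dz":-1.6,"rx":0,"ry":0,"rz":0,"grip":1},{"dx":1.2,"dy":0,"dz":-1.6,"rx":0,"ry":0,"rz":0,"grip":1},{"dx":1.2,"dy":0,"dz":-1.6,"rx":0,"ry":0,"rz":0,"grip":1},{"dx":1.2,"dy":0,"dz":-1.6,"rx":0,"ry":0,"rz":0,"grip":1},{"dx":1.2,"dy":0,"dz":-1.6,"rx":0,"ry":0,"rz":0,"grip":1},{"dx":1.2,"dy":0,"dz":-1.6,"rx":0,"ry":0,"rz":0,"grip":1}]'
python3 -m creep '[{"dx":-3,"dy":0,"dz":7,"rx":0,"ry":0,"rz":0,"grip":1},{"dx":-12,"dy":-0.3,"dz":19,"rx":0,"ry":0,"rz":0,"grip":1},{"dx":-24,"dy":-0.5,"dz":35,"rx":0,"ry":0,"rz":0,"grip":1},{"dx":-36,"dy":-0.7,"dz":51,"rx":0,"ry":0,"rz":0,"grip":1},{"dx":-48,"dy":-1,"dz":67,"rx":0,"ry":0,"rz":0,"grip":1},{"dx":-60,"dy":-1,"dz":83,"rx":0,"ry":0,"rz":0,"grip":1},{"dx":-75,"dy":-1.5,"dz":105,"rx":0,"ry":0,"rz":0,"grip":1},{"dx":-90,"dy":-2,"dz":125,"rx":0,"ry":0,"rz":0,"grip":1},{"dx":-105,"dy":-2,"dz":145,"rx":0,"ry":0,"rz":0,"grip":1},{"dx":-105,"dy":-2,"dz":145,"rx":0,"ry":0,"rz":0,"grip":1}]'
python3 - <<'E'
from h import *
a=snap('scene','s8');print(r.sense()['position'],r.sense()['ft_force'])
crop('s8',190,70,330,220,4,'s8c')
E
```

```text
t: 12.9
position: [0.5296, 0.0936, 0.1466]
ee_rot: [141.6, 0.0, 91.2]
ft_force: [3.1, 0.4, -0.9]
grip_width: 0.031
t: 13.9
position: [0.4242, 0.0916, 0.2945]
ee_rot: [141.3, 0.1, 91.2]
ft_force: [0.3, -0.3, -0.8]
grip_width: 0.035
[0.4243662  0.09154065 0.29266058] [ 0.06790539  0.3277994  -1.57241313]
```

View pics/s8c.png

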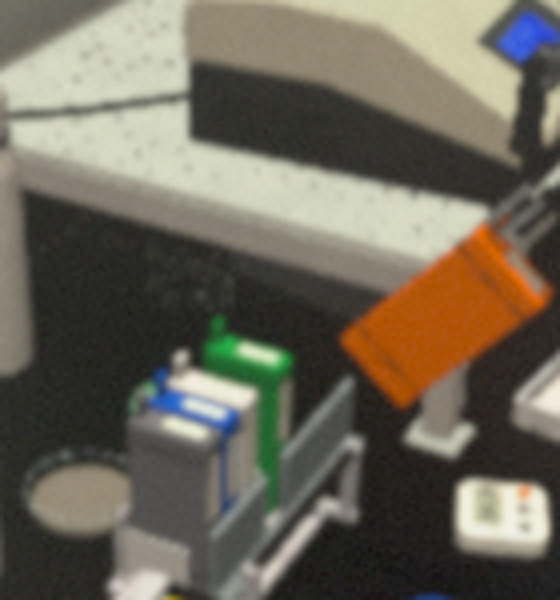

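The cassette is free and held by its tab. Next I'll bring it upright and carry it to the tray.

```bash
python3 -m creep '[{"dx":0,"dy":-20,"dz":10,"rx":-0.0025,"ry":0.12,"rz":0,"grip":1},{"dx":0,"dy":-50,"dz":20,"rx":-0.005,"ry":0.24,"rz":0,"grip":1},{"dx":0,"dy":-90,"dz":20,"rx":-0.0075,"ry":0.36,"rz":0,"grip":1},{"dx":-5,"dy":-130,"dz":20,"rx":-0.01,"ry":0.48,"rz":0,"grip":1},{"dx":-10,"dy":-170,"dz":20,"rx":-0.0125,"ry":0.6,"rz":0,"grip":1},{"dx":-15,"dy":-215,"dz":20,"rx":-0.014,"ry":0.67,"rz":0,"grip":1},{"dx":-20,"dy":-260,"dz":20,"rx":-0.014,"ry":0.67,"rz":0,"grip":1},{"dx":-24,"dy":-305,"dz":20,"rx":-0.014,"ry":0.67,"rz":0,"grip":1},{"dx":-24,"dy":-350,"dz":20,"rx":-0.014,"ry":0.67,"rz":0,"grip":1},{"dx":-24,"dy":-380,"dz":20,"rx":-0.014,"ry":0.67,"rz":0,"grip":1}]'
python3 -m creep '[{"dx":0,"dy":-30,"dz":0,"rx":0,"ry":0,"rz":0,"grip":1},{"dx":0,"dy":-52,"dz":0,"rx":0,"ry":0,"rz":0,"grip":1},{"dx":0,"dy":-52,"dz":0,"rx":0,"ry":0,"rz":0,"grip":1},{"dx":0,"dy":-52,"dz":-30,"rx":0,"ry":0,"rz":0,"grip":1},{"dx":0,"dy":-52,"dz":-70,"rx":0,"ry":0,"rz":0,"grip":1},{"dx":0,"dy":-52,"dz":-100,"rx":0,"ry":0,"rz":0,"grip":1},{"dx":0,"dy":-52,"dz":-100,"rx":0,"ry":0,"rz":0,"grip":1},{"dx":0,"dy":-52,"dz":-100,"rx":0,"ry":0,"rz":0,"grip":1}]'
python3 - <<'E'
from h import *
a=snap('scene','s9');print(r.sense()['position'],r.sense()['ft_force']);P=cloud(a)
hsv=cv2.cvtColor(a['image'],cv2.COLOR_RGB2HSV);H,S,V=[hsv[...,i] for i in range(3)]
q=P[(H>5)&(H<18)&(S>130)&(V>60)&(P[...,1]<-.2)];print(len(q),q.min(0),q.max(0))
crop('s9',290,80,410,200,5,'s9c')
E
```

```text
t: 14.95
position: [0.3997, -0.2912, 0.3085]
ee_rot: [-179.9, -0.1, 91.1]
ft_force: [0.4, 0.9, -1.7]
grip_width: 0.032
t: 15.75
position: [0.4004, -0.3396, 0.2106]
ee_rot: [-179.9, -0.1, 91.2]
ft_force: [0.1, 0.1, -0.4]
grip_width: 0.032
[ 0.4010108  -0.34054112  0.21219402] [ 0.17644708  0.81490784 -0.10958098]
835 [ 0.34701154 -0.84543139 -0.00269889] [ 0.50720416 -0.31984246  0.21255834]
```

View pics/s9c.png

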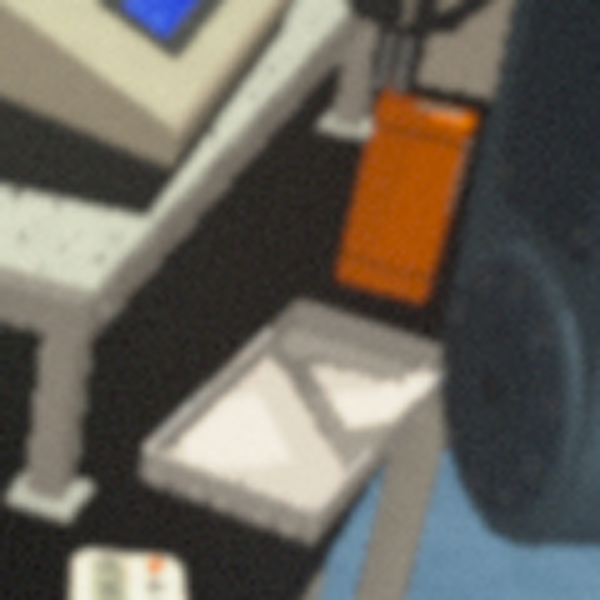

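```bash
python3 - <<'E'
from h import *
a=load('s9');P=cloud(a)
hsv=cv2.cvtColor(a['image'],cv2.COLOR_RGB2HSV);H,S,V=[hsv[...,i] for i in range(3)]
m=(H>5)&(H<18)&(S>130)&(V>60); m[:,:350]=0;m[:95]=0;m[145:]=0
q=P[m];q=q[(q[:,1]<-.3)&(q[:,1]>-.38)]
f=q[q[:,1]>-.336];print(len(q),len(f),cv2.minAreaRect(f[:,[0,2]].astype(np.float32)),f.min(0),f.max(0))
T=a['world_from_camera']
# expected verticals: project the box corners if upright
for p in [(.3455,-.329,.2035),(.4055,-.329,.2035),(.3455,-.329,.0735),(.4055,-.329,.0735)]: u,v=proj(a,np.array(p));print((u-290)*5,(v-80)*5)
E
```

```text
738 699 ((0.37765029072761536, 0.142563134431839), (0.060734089463949203, 0.13890884816646576), 1.341858983039856) [ 0.34701154 -0.33590145  0.07266796] [ 0.40909215 -0.31984246  0.21255834]
467.96353064121206 121.39638225407928
374.369897022153 100.43787957676606
424.4924099575232 301.9285755982227
337.0160508590095 279.10423788682533
```

The cassette hangs upright (about 1° tilt, projected corners agree) over the far end of the tray. I'll lower it.

```bash
python3 -m creep '[{"dx":0,"dy":0,"dz":-30,"rx":0,"ry":0,"rz":0,"grip":1},{"dx":0,"dy":0,"dz":-55,"rx":0,"ry":0,"rz":0,"grip":1},{"dx":0,"dy":0,"dz":-65,"rx":0,"ry":0,"rz":0,"grip":1},{"dx":0,"dy":0,"dz":-65,"rx":0,"ry":0,"rz":0,"grip":1}]'
python3 -m creep '[{"dx":0,"dy":0,"dz":-1.5,"rx":0,"ry":0,"rz":0,"grip":1},{"dx":0,"dy":0,"dz":-3,"rx":0,"ry":0,"rz":0,"grip":1},{"dx":0,"dy":0,"dz":-3,"rx":0,"ry":0,"rz":0,"grip":1}]'
python3 -m creep '[{"dx":0,"dy":0,"dz":-1,"rx":0,"ry":0,"rz":0,"grip":1},{"dx":0,"dy":0,"dz":-1.5,"rx":0,"ry":0,"rz":0,"grip":1},{"dx":0,"dy":0,"dz":-1.5,"rx":0,"ry":0,"rz":0,"grip":1}]'
```

```text
t: 16.2
position: [0.4005, -0.3403, 0.1464]
ee_rot: [-180.0, -0.0, 91.2]
ft_force: [0.3, -0.3, -1.2]
grip_width: 0.029
t: 16.5
position: [0.4009, -0.341, 0.1444]
ee_rot: [179.9, 0.1, 91.2]
ft_force: [-0.5, -0.8, -1.0]
grip_width: 0.035
t: 16.8
position: [0.4008, -0.3407, 0.1423]
ee_rot: [180.0, 0.0, 91.2]
ft_force: [1.5, 0.1, 0.6]
grip_width: 0.027
```

```bash
python3 -m creep '[{"dx":0,"dy":0,"dz":-0.7,"rx":0,"ry":0,"rz":0,"grip":1},{"dx":0,"dy":0,"dz":-0.7,"rx":0,"ry":0,"rz":0,"grip":1}]'
python3 -m creep '[{"dx":0,"dy":0,"dz":-0.7,"rx":0,"ry":0,"rz":0,"grip":1},{"dx":0,"dy":0,"dz":-0.7,"rx":0,"ry":0,"rz":0,"grip":1}]'
```

```text
t: 17.0
position: [0.4013, -0.3411, 0.1421]
ee_rot: [179.9, 0.1, 91.2]
ft_force: [1.5, -0.1, 5.9]
grip_width: 0.031
t: 17.2
position: [0.4017, -0.3414, 0.142]
ee_rot: [179.8, 0.1, 91.2]
ft_force: [3.6, -0.0, 7.3]
grip_width: 0.029
```

```bash
python3 -m creep '[{"dx":0,"dy":0,"dz":0.7,"rx":0,"ry":0,"rz":0,"grip":0.7},{"dx":0,"dy":0,"dz":0.7,"rx":0,"ry":0,"rz":0,"grip":0.5},{"dx":0,"dy":0,"dz":0.7,"rx":0,"ry":0,"rz":0,"grip":0.5},{"dx":0,"dy":0,"dz":0.7,"rx":0,"ry":0,"rz":0,"grip":0.5},{"dx":0,"dy":0,"dz":20,"rx":0,"ry":0,"rz":0,"grip":0.5},{"dx":0,"dy":0,"dz":65,"rx":0,"ry":0,"rz":0,"grip":0.5},{"dx":0,"dy":0,"dz":110,"rx":0,"ry":0,"rz":0,"grip":0.5},{"dx":-10,"dy":50,"dz":110,"rx":0,"ry":0,"rz":0,"grip":0},{"dx":-20,"dy":100,"dz":110,"rx":0,"ry":0,"rz":0,"grip":-0.3},{"dx":-20,"dy":150,"dz":110,"rx":0,"ry":0,"rz":0,"grip":-0.3}]'
python3 -m creep '[{"dx":-10,"dy":50,"dz":0,"rx":0,"ry":0,"rz":0,"grip":-0.3},{"dx":-10,"dy":100,"dz":0,"rx":0,"ry":0,"rz":0,"grip":-0.3},{"dx":-10,"dy":150,"dz":0,"rx":0,"ry":0,"rz":0,"grip":-0.3},{"dx":-10,"dy":200,"dz":0,"rx":0,"ry":0,"rz":0,"grip":-0.3},{"dx":-10,"dy":200,"dz":0,"rx":0,"ry":0,"rz":0,"grip":-0.3}]'
python3 - <<'E'
from h import *
a=snap('scene','s10');b=snap('top','t10');print(r.sense()['position'])
im=np.vstack([cv2.resize(a['image'][60:360,230:430],(400,600)),])
im=np.hstack([im,cv2.resize(b['image'][140:290,330:430],(400,600))]);cv2.imwrite('pics/m10.png',im[...,::-1])
P=cloud(b);P2=cloud(a)
for n,d,P in(('t',b,P),('s',a,P2)):
    hsv=cv2.cvtColor(d['image'],cv2.COLOR_RGB2HSV);H,S,V=[hsv[...,i] for i in range(3)]
    m=((H>100)&(H<125)&(S>110)&(V>60)&(P[...,2]>.028)&(P[...,2]<.042)&(P[...,0]>.33)&(P[...,0]<.53)&(P[...,1]<.42)).astype(np.uint8)
    k,l,st,c=cv2.connectedComponentsWithStats(m)
    for i in range(1,k):
        if st[i,4]>25: q=P[l==i];print(n,st[i,4],((q.min(0)+q.max(0))/2).round(4),c[i].round(0))
E
```

```text
t: 18.2
position: [0.3793, -0.1911, 0.2503]
ee_rot: [-180.0, -0.0, 91.1]
ft_force: [1.4, 0.5, -0.5]
grip_width: 0.652
t: 18.7
position: [0.3695, 0.0132, 0.2503]
ee_rot: [180.0, -0.1, 91.7]
ft_force: [0.1, -0.5, 0.1]
grip_width: 0.651
[0.37024216 0.00873666 0.25041841]
t 116 [0.4238 0.2283 0.0345] [215. 232.]
t 115 [0.4169 0.1456 0.0351] [243. 235.]
t 121 [0.4093 0.3659 0.0348] [169. 237.]
s 124 [0.4136 0.1458 0.0329] [298. 224.]
s 138 [0.4206 0.2304 0.0343] [282. 242.]
s 195 [0.4055 0.3649 0.0334] [262. 281.]
```

View pics/m10.png

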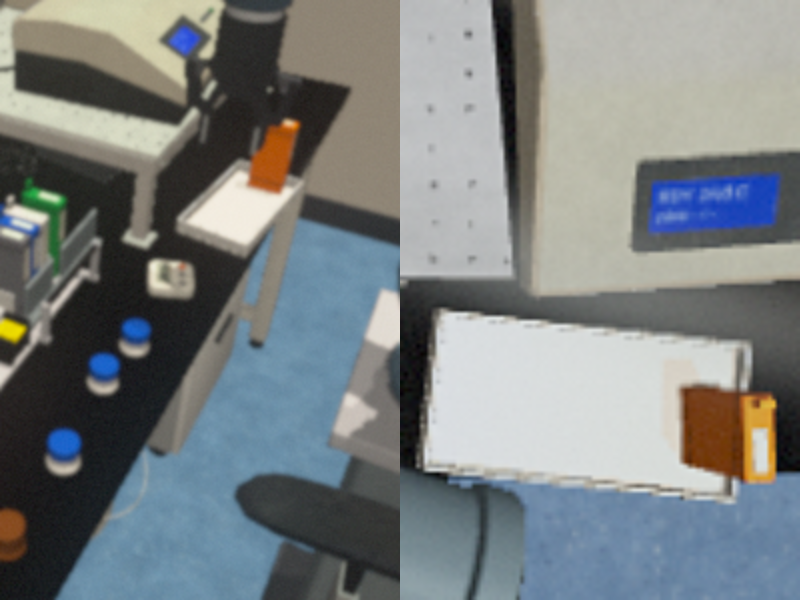

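The cassette stands upright in the tray (left panel (272,158)) and the three pots are where they were. I'll pick pot A at (0.415, 0.146) first.

```bash
python3 -m creep '[{"dx":15,"dy":45,"dz":-10,"rx":0,"ry":0,"rz":0,"grip":-0.3},{"dx":30,"dy":90,"dz":-20,"rx":0,"ry":0,"rz":0,"grip":-0.3},{"dx":45,"dy":135,"dz":-30,"rx":0,"ry":0,"rz":0,"grip":-0.3},{"dx":45,"dy":135,"dz":-80,"rx":0,"ry":0,"rz":0,"grip":-0.3},{"dx":45,"dy":135,"dz":-130,"rx":0,"ry":0,"rz":0,"grip":-0.3},{"dx":45,"dy":135,"dz":-180,"rx":0,"ry":0,"rz":0,"grip":-0.3},{"dx":45,"dy":135,"dz":-190,"rx":0,"ry":0,"rz":0,"grip":-0.3},{"dx":45,"dy":135,"dz":-190,"rx":0,"ry":0,"rz":0,"grip":-0.3}]'
python3 -c "
from h import *
snap('scene','s11');crop('s11',255,170,345,250,6,'s11c')"
```

```text
t: 19.6
position: [0.4146, 0.141, 0.0592]
ee_rot: [-179.7, 0.0, 91.1]
ft_force: [0.5, 0.4, -0.4]
grip_width: 0.648
```

View pics/s11c.png

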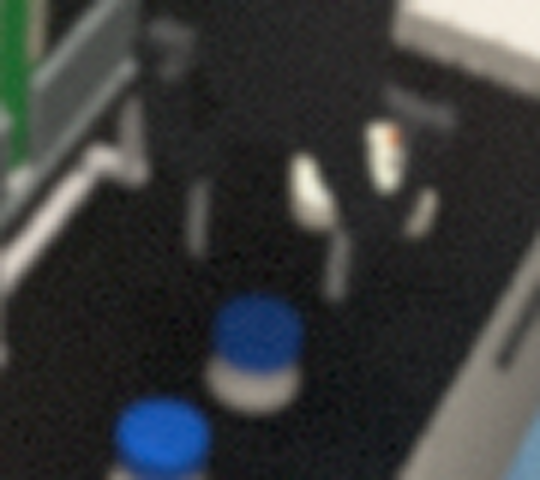

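The fingers straddle pot A's cap (crop 258,330). That's 15 pictures viewed, so from here I rely on numbers. Next I'll descend and grip.

```bash
python3 -m creep '[{"dx":0,"dy":0,"dz":0,"rx":0,"ry":0,"rz":0,"grip":-0.3},{"dx":0,"dy":0,"dz":0,"rx":0,"ry":0,"rz":0,"grip":-0.3}]'; python3 -m creep '[{"dx":0,"dy":1,"dz":-25,"rx":0,"ry":0,"rz":0,"grip":-0.3},{"dx":0,"dy":1,"dz":-45,"rx":0,"ry":0,"rz":0,"grip":-0.3},{"dx":0,"dy":1,"dz":-54,"rx":0,"ry":0,"rz":0,"grip":-0.3},{"dx":0,"dy":1,"dz":-54,"rx":0,"ry":0,"rz":0,"grip":-0.3},{"dx":0,"dy":1,"dz":-54,"rx":0,"ry":0,"rz":0,"grip":1},{"dx":0,"dy":1,"dz":-54,"rx":0,"ry":0,"rz":0,"grip":1},{"dx":0,"dy":1,"dz":-54,"rx":0,"ry":0,"rz":0,"grip":1},{"dx":0,"dy":1,"dz":-54,"rx":0,"ry":0,"rz":0,"grip":1}]'
```

```text
t: 19.85
position: [0.4178, 0.1424, 0.0629]
ee_rot: [179.7, -0.0, 91.2]
ft_force: [0.0, -0.1, 0.0]
grip_width: 0.65
t: 20.65
position: [0.4166, 0.1438, 0.0079]
ee_rot: [179.9, -0.0, 91.2]
ft_force: [-3.2, -0.4, 6.5]
grip_width: 0.408
```

```bash
python3 -m creep '[{"dx":0,"dy":0,"dz":30,"rx":0,"ry":0,"rz":0,"grip":1},{"dx":0,"dy":0,"dz":75,"rx":0,"ry":0,"rz":0,"grip":1},{"dx":-5,"dy":-25,"dz":110,"rx":0,"ry":0,"rz":0,"grip":1},{"dx":-10,"dy":-70,"dz":115,"rx":0,"ry":0,"rz":0,"grip":1},{"dx":-19,"dy":-119,"dz":115,"rx":0,"ry":0,"rz":0,"grip":1},{"dx":-19,"dy":-168,"dz":115,"rx":0,"ry":0,"rz":0,"grip":1},{"dx":-19,"dy":-217,"dz":115,"rx":0,"ry":0,"rz":0,"grip":1},{"dx":-19,"dy":-266,"dz":115,"rx":0,"ry":0,"rz":0,"grip":1},{"dx":-19,"dy":-315,"dz":115,"rx":0,"ry":0,"rz":0,"grip":1},{"dx":-19,"dy":-360,"dz":115,"rx":0,"ry":0,"rz":0,"grip":1}]'
python3 -m creep '[{"dx":0,"dy":-25,"dz":0,"rx":0,"ry":0,"rz":0,"grip":1},{"dx":0,"dy":-39,"dz":0,"rx":0,"ry":0,"rz":0,"grip":1},{"dx":0,"dy":-39,"dz":-40,"rx":0,"ry":0,"rz":0,"grip":1},{"dx":0,"dy":-39,"dz":-80,"rx":0,"ry":0,"rz":0,"grip":1},{"dx":0,"dy":-39,"dz":-105,"rx":0,"ry":0,"rz":0,"grip":1},{"dx":0,"dy":-39,"dz":-109,"rx":0,"ry":0,"rz":0,"grip":1},{"dx":0,"dy":-39,"dz":-109,"rx":0,"ry":0,"rz":0,"grip":1}]'
```

```text
t: 21.65
position: [0.3964, -0.2191, 0.1226]
ee_rot: [179.9, 0.1, 91.2]
ft_force: [1.3, 1.0, -0.8]
grip_width: 0.411
t: 22.35
position: [0.3964, -0.2545, 0.0125]
ee_rot: [-180.0, -0.1, 91.3]
ft_force: [0.5, -0.2, -0.3]
grip_width: 0.411
```

```bash
python3 -m creep '[{"dx":0,"dy":0,"dz":-1,"rx":0,"ry":0,"rz":0,"grip":1},{"dx":0,"dy":0,"dz":-1,"rx":0,"ry":0,"rz":0,"grip":1},{"dx":0,"dy":0,"dz":-1,"rx":0,"ry":0,"rz":0,"grip":-0.2},{"dx":0,"dy":0,"dz":-1,"rx":0,"ry":0,"rz":0,"grip":-0.2},{"dx":0,"dy":0,"dz":-1,"rx":0,"ry":0,"rz":0,"grip":-0.2},{"dx":0,"dy":0,"dz":30,"rx":0,"ry":0,"rz":0,"grip":-0.2},{"dx":0,"dy":0,"dz":75,"rx":0,"ry":0,"rz":0,"grip":-0.2},{"dx":0,"dy":30,"dz":110,"rx":0,"ry":0,"rz":0,"grip":-0.3},{"dx":0,"dy":80,"dz":110,"rx":0,"ry":0,"rz":0,"grip":-0.3},{"dx":0,"dy":130,"dz":110,"rx":0,"ry":0,"rz":0,"grip":-0.3}]'
python3 -m creep '[{"dx":0,"dy":50,"dz":0,"rx":0,"ry":0,"rz":0,"grip":-0.3},{"dx":0,"dy":100,"dz":0,"rx":0,"ry":0,"rz":0,"grip":-0.3},{"dx":0,"dy":150,"dz":0,"rx":0,"ry":0,"rz":0,"grip":-0.3},{"dx":0,"dy":200,"dz":0,"rx":0,"ry":0,"rz":0,"grip":-0.3},{"dx":10,"dy":245,"dz":0,"rx":0,"ry":0,"rz":0,"grip":-0.3},{"dx":20,"dy":290,"dz":0,"rx":0,"ry":0,"rz":0,"grip":-0.3},{"dx":26,"dy":335,"dz":0,"rx":0,"ry":0,"rz":0,"grip":-0.3},{"dx":26,"dy":354,"dz":0,"rx":0,"ry":0,"rz":0,"grip":-0.3},{"dx":26,"dy":354,"dz":0,"rx":0,"ry":0,"rz":0,"grip":-0.3},{"dx":26,"dy":354,"dz":0,"rx":0,"ry":0,"rz":0,"grip":-0.3}]'
cat > pots.py <<'E'
from h import *
import sys
n=sys.argv[1]
for n,d in(('t',snap('top','tp'+n)),('s',snap('scene','sp'+n))):
    P=cloud(d);hsv=cv2.cvtColor(d['image'],cv2.COLOR_RGB2HSV);H,S,V=[hsv[...,i] for i in range(3)]
    m=((H>100)&(H<125)&(S>110)&(V>40)&(P[...,2]>.012)&(P[...,2]<.05)&(P[...,0]>.3)&(P[...,0]<.55)&(P[...,1]<.45)).astype(np.uint8)
    k,l,st,c=cv2.connectedComponentsWithStats(m)
    for i in range(1,k):
        if st[i,4]>12: q=P[l==i];print(n,st[i,4],((q.min(0)+q.max(0))/2).round(4),np.percentile(q[:,2],90).round(4),c[i].round(0))
print(r.sense()['position'],r.sense()['grip_width'])
E
python3 pots.py 1
```

```text
t: 23.35
position: [0.3972, -0.1251, 0.1241]
ee_rot: [179.8, 0.1, 91.1]
ft_force: [0.9, 0.9, -0.5]
grip_width: 0.65
t: 24.35
position: [0.422, 0.2285, 0.1222]
ee_rot: [-180.0, 0.0, 91.3]
ft_force: [0.1, -0.1, -0.7]
grip_width: 0.649
t 117 [ 0.3995 -0.2508  0.0364] 0.0408 [378. 241.]
s 56 [ 0.3958 -0.2491  0.0337] 0.0408 [351. 157.]
s 164 [0.4206 0.2303 0.0301] 0.0362 [282. 243.]
s 221 [0.406  0.365  0.0291] 0.036 [262. 282.]
[0.42229179 0.22765072 0.12233069] 0.6504680932383371
```

```bash
python3 -m creep '[{"dx":0,"dy":1,"dz":-40,"rx":0,"ry":0,"rz":0,"grip":-0.3},{"dx":0,"dy":1,"dz":-80,"rx":0,"ry":0,"rz":0,"grip":-0.3},{"dx":0,"dy":1,"dz":-105,"rx":0,"ry":0,"rz":0,"grip":-0.3},{"dx":0,"dy":1,"dz":-114,"rx":0,"ry":0,"rz":0,"grip":-0.3},{"dx":0,"dy":1,"dz":-114,"rx":0,"ry":0,"rz":0,"grip":-0.3},{"dx":0,"dy":1,"dz":-114,"rx":0,"ry":0,"rz":0,"grip":1},{"dx":0,"dy":1,"dz":-114,"rx":0,"ry":0,"rz":0,"grip":1},{"dx":0,"dy":1,"dz":-114,"rx":0,"ry":0,"rz":0,"grip":1},{"dx":0,"dy":1,"dz":-114,"rx":0,"ry":0,"rz":0,"grip":1}]'
python3 -m creep '[{"dx":0,"dy":0,"dz":30,"rx":0,"ry":0,"rz":0,"grip":1},{"dx":0,"dy":0,"dz":75,"rx":0,"ry":0,"rz":0,"grip":1},{"dx":-5,"dy":-25,"dz":110,"rx":0,"ry":0,"rz":0,"grip":1},{"dx":-10,"dy":-70,"dz":115,"rx":0,"ry":0,"rz":0,"grip":1},{"dx":-20,"dy":-118,"dz":115,"rx":0,"ry":0,"rz":0,"grip":1},{"dx":-21,"dy":-166,"dz":115,"rx":0,"ry":0,"rz":0,"grip":1},{"dx":-21,"dy":-215,"dz":115,"rx":0,"ry":0,"rz":0,"grip":1},{"dx":-21,"dy":-264,"dz":115,"rx":0,"ry":0,"rz":0,"grip":1},{"dx":-21,"dy":-313,"dz":115,"rx":0,"ry":0,"rz":0,"grip":1},{"dx":-21,"dy":-360,"dz":115,"rx":0,"ry":0,"rz":0,"grip":1}]'
python3 -m creep '[{"dx":0,"dy":-45,"dz":0,"rx":0,"ry":0,"rz":0,"grip":1},{"dx":0,"dy":-74,"dz":0,"rx":0,"ry":0,"rz":0,"grip":1},{"dx":0,"dy":-74,"dz":-40,"rx":0,"ry":0,"rz":0,"grip":1},{"dx":0,"dy":-74,"dz":-80,"rx":0,"ry":0,"rz":0,"grip":1},{"dx":0,"dy":-74,"dz":-105,"rx":0,"ry":0,"rz":0,"grip":1},{"dx":0,"dy":-74,"dz":-109,"rx":0,"ry":0,"rz":0,"grip":1},{"dx":0,"dy":-74,"dz":-109,"rx":0,"ry":0,"rz":0,"grip":1}]'
```

```text
t: 25.35
position: [0.4241, 0.2299, 0.0102]
ee_rot: [179.8, -0.0, 91.2]
ft_force: [-0.5, -2.1, 7.1]
grip_width: 0.407
t: 26.35
position: [0.4014, -0.1326, 0.1244]
ee_rot: [179.9, 0.1, 91.2]
ft_force: [0.9, -0.6, -0.3]
grip_width: 0.408
t: 27.05
position: [0.4014, -0.2042, 0.0146]
ee_rot: [-180.0, -0.0, 91.2]
ft_force: [-0.2, 0.2, -1.7]
grip_width: 0.41
```

```bash
python3 -m creep '[{"dx":0,"dy":0,"dz":-1.2,"rx":0,"ry":0,"rz":0,"grip":1},{"dx":0,"dy":0,"dz":-1.2,"rx":0,"ry":0,"rz":0,"grip":1},{"dx":0,"dy":0,"dz":-1.2,"rx":0,"ry":0,"rz":0,"grip":-0.2},{"dx":0,"dy":0,"dz":-1.2,"rx":0,"ry":0,"rz":0,"grip":-0.2},{"dx":0,"dy":0,"dz":-1.2,"rx":0,"ry":0,"rz":0,"grip":-0.2},{"dx":0,"dy":0,"dz":30,"rx":0,"ry":0,"rz":0,"grip":-0.2},{"dx":0,"dy":0,"dz":75,"rx":0,"ry":0,"rz":0,"grip":-0.2},{"dx":0,"dy":30,"dz":110,"rx":0,"ry":0,"rz":0,"grip":-0.3},{"dx":0,"dy":80,"dz":110,"rx":0,"ry":0,"rz":0,"grip":-0.3},{"dx":0,"dy":130,"dz":110,"rx":0,"ry":0,"rz":0,"grip":-0.3}]'
python3 -m creep '[{"dx":0,"dy":50,"dz":0,"rx":0,"ry":0,"rz":0,"grip":-0.3},{"dx":0,"dy":100,"dz":0,"rx":0,"ry":0,"rz":0,"grip":-0.3},{"dx":0,"dy":150,"dz":0,"rx":0,"ry":0,"rz":0,"grip":-0.3},{"dx":0,"dy":200,"dz":0,"rx":0,"ry":0,"rz":0,"grip":-0.3},{"dx":2,"dy":250,"dz":0,"rx":0,"ry":0,"rz":0,"grip":-0.3},{"dx":5,"dy":299,"dz":0,"rx":0,"ry":0,"rz":0,"grip":-0.3},{"dx":5,"dy":348,"dz":0,"rx":0,"ry":0,"rz":0,"grip":-0.3},{"dx":5,"dy":397,"dz":0,"rx":0,"ry":0,"rz":0,"grip":-0.3},{"dx":5,"dy":439,"dz":0,"rx":0,"ry":0,"rz":0,"grip":-0.3},{"dx":5,"dy":439,"dz":0,"rx":0,"ry":0,"rz":0,"grip":-0.3}]'
python3 pots.py 2
```

```text
t: 28.05
position: [0.4024, -0.074, 0.1262]
ee_rot: [179.8, 0.1, 91.1]
ft_force: [0.5, 0.7, -0.3]
grip_width: 0.651
t: 29.05
position: [0.406, 0.3692, 0.1247]
ee_rot: [179.9, -0.1, 91.5]
ft_force: [0.4, -1.1, -0.7]
grip_width: 0.648
t 117 [0.4093 0.3645 0.0346] 0.0377 [170. 237.]
t 116 [ 0.4055 -0.2034  0.033 ] 0.0412 [362. 239.]
t 116 [ 0.3996 -0.251   0.0344] 0.0406 [378. 241.]
s 125 [ 0.3979 -0.2254  0.0347] 0.0403 [348. 160.]
s 219 [0.4061 0.3645 0.0298] 0.036 [262. 282.]
[0.40578293 0.36529398 0.12406735] 0.6497512803296533
```

```bash
python3 -m creep '[{"dx":1,"dy":0,"dz":-40,"rx":0,"ry":0,"rz":0,"grip":-0.3},{"dx":1,"dy":0,"dz":-80,"rx":0,"ry":0,"rz":0,"grip":-0.3},{"dx":1,"dy":0,"dz":-108,"rx":0,"ry":0,"rz":0,"grip":-0.3},{"dx":1,"dy":0,"dz":-116,"rx":0,"ry":0,"rz":0,"grip":-0.3},{"dx":1,"dy":0,"dz":-116,"rx":0,"ry":0,"rz":0,"grip":-0.3},{"dx":1,"dy":0,"dz":-116,"rx":0,"ry":0,"rz":0,"grip":1},{"dx":1,"dy":0,"dz":-116,"rx":0,"ry":0,"rz":0,"grip":1},{"dx":1,"dy":0,"dz":-116,"rx":0,"ry":0,"rz":0,"grip":1},{"dx":1,"dy":0,"dz":-116,"rx":0,"ry":0,"rz":0,"grip":1}]'
python3 -m creep '[{"dx":0,"dy":0,"dz":30,"rx":0,"ry":0,"rz":0,"grip":1},{"dx":0,"dy":0,"dz":75,"rx":0,"ry":0,"rz":0,"grip":1},{"dx":0,"dy":-25,"dz":110,"rx":0,"ry":0,"rz":0,"grip":1},{"dx":0,"dy":-70,"dz":115,"rx":0,"ry":0,"rz":0,"grip":1},{"dx":-1,"dy":-118,"dz":115,"rx":0,"ry":0,"rz":0,"grip":1},{"dx":-1,"dy":-166,"dz":115,"rx":0,"ry":0,"rz":0,"grip":1},{"dx":-1,"dy":-215,"dz":115,"rx":0,"ry":0,"rz":0,"grip":1},{"dx":-1,"dy":-264,"dz":115,"rx":0,"ry":0,"rz":0,"grip":1},{"dx":-1,"dy":-313,"dz":115,"rx":0,"ry":0,"rz":0,"grip":1},{"dx":-1,"dy":-360,"dz":115,"rx":0,"ry":0,"rz":0,"grip":1}]'
python3 -m creep '[{"dx":0,"dy":-45,"dz":0,"rx":0,"ry":0,"rz":0,"grip":1},{"dx":0,"dy":-90,"dz":0,"rx":0,"ry":0,"rz":0,"grip":1},{"dx":0,"dy":-135,"dz":0,"rx":0,"ry":0,"rz":0,"grip":1},{"dx":0,"dy":-163,"dz":0,"rx":0,"ry":0,"rz":0,"grip":1},{"dx":0,"dy":-163,"dz":-40,"rx":0,"ry":0,"rz":0,"grip":1},{"dx":0,"dy":-163,"dz":-80,"rx":0,"ry":0,"rz":0,"grip":1},{"dx":0,"dy":-163,"dz":-105,"rx":0,"ry":0,"rz":0,"grip":1},{"dx":0,"dy":-163,"dz":-109,"rx":0,"ry":0,"rz":0,"grip":1},{"dx":0,"dy":-163,"dz":-109,"rx":0,"ry":0,"rz":0,"grip":1}]'
```

```text
t: 30.05
position: [0.4091, 0.3654, 0.0106]
ee_rot: [179.8, -0.1, 91.2]
ft_force: [0.2, -2.1, 7.3]
grip_width: 0.41
t: 31.05
position: [0.4065, 0.0027, 0.1244]
ee_rot: [179.9, 0.0, 91.2]
ft_force: [0.6, 0.8, -0.3]
grip_width: 0.404
t: 31.95
position: [0.4064, -0.1582, 0.0147]
ee_rot: [-180.0, -0.0, 91.2]
ft_force: [-0.2, -0.1, 0.0]
grip_width: 0.408
```

```bash
python3 -m creep '[{"dx":0,"dy":0,"dz":40,"rx":0,"ry":0,"rz":0,"grip":1},{"dx":-10,"dy":-4.5,"dz":40,"rx":0,"ry":0,"rz":0,"grip":1},{"dx":-10,"dy":-4.5,"dz":40,"rx":0,"ry":0,"rz":0,"grip":1},{"dx":-10,"dy":-4.5,"dz":10,"rx":0,"ry":0,"rz":0,"grip":1},{"dx":-10,"dy":-4.5,"dz":1,"rx":0,"ry":0,"rz":0,"grip":1},{"dx":-10,"dy":-4.5,"dz":-1.2,"rx":0,"ry":0,"rz":0,"grip":1},{"dx":-10,"dy":-4.5,"dz":-1.2,"rx":0,"ry":0,"rz":0,"grip":1}]'
python3 -m creep '[{"dx":0,"dy":0,"dz":0,"rx":0,"ry":0,"rz":0,"grip":-0.15},{"dx":0,"dy":0,"dz":0,"rx":0,"ry":0,"rz":0,"grip":-0.15},{"dx":0,"dy":0,"dz":0,"rx":0,"ry":0,"rz":0,"grip":-0.15},{"dx":0,"dy":0,"dz":30,"rx":0,"ry":0,"rz":0,"grip":-0.15},{"dx":0,"dy":0,"dz":75,"rx":0,"ry":0,"rz":0,"grip":-0.15},{"dx":0,"dy":30,"dz":120,"rx":0,"ry":0,"rz":0,"grip":0},{"dx":0,"dy":80,"dz":150,"rx":0,"ry":0,"rz":0,"grip":1},{"dx":0,"dy":130,"dz":150,"rx":0,"ry":0,"rz":0,"grip":1},{"dx":0,"dy":180,"dz":150,"rx":0,"ry":0,"rz":0,"grip":1},{"dx":0,"dy":230,"dz":150,"rx":0,"ry":0,"rz":0,"grip":1}]'
python3 pots.py 3
```

```text
t: 32.65
position: [0.3961, -0.1624, 0.0131]
ee_rot: [-179.9, -0.1, 91.2]
ft_force: [-0.2, 0.6, -0.1]
grip_width: 0.411
t: 33.65
position: [0.3967, 0.0584, 0.1644]
ee_rot: [179.8, 0.0, 91.2]
ft_force: [1.7, 0.2, -0.4]
grip_width: 0.001
t 115 [ 0.4057 -0.2042  0.0331] 0.0408 [362. 239.]
t 120 [ 0.3998 -0.1625  0.0365] 0.0419 [348. 241.]
t 115 [ 0.3996 -0.2506  0.0353] 0.041 [378. 241.]
s 194 [ 0.3971 -0.2046  0.035 ] 0.0405 [346. 164.]
[0.39548016 0.06242405 0.1636057 ] -0.0005145078497946061
```

All three pots are in the tray and upright. Next I'll locate the latch and go press it.

```bash
python3 - <<'E'
from h import *
for n in('tp3','sp3'):
    d=load(n);P=cloud(d);hsv=cv2.cvtColor(d['image'],cv2.COLOR_RGB2HSV);H,S,V=[hsv[...,i] for i in range(3)]
    m=(H>22)&(H<35)&(S>130)&(V>80)&(P[...,2]>.03)&(P[...,2]<.058)&(abs(P[...,0]-.55)<.04)&(abs(P[...,1]-.25)<.06)
    q=P[m];print(n,len(q),np.median(q,0).round(4),((q.min(0)+q.max(0))/2).round(4))
print(r.sense()['position'])
E
python3 -m creep '[{"dx":33,"dy":38,"dz":0,"rx":0,"ry":0,"rz":0,"grip":1},{"dx":66,"dy":76,"dz":0,"rx":0,"ry":0,"rz":0,"grip":1},{"dx":99,"dy":114,"dz":0,"rx":0,"ry":0,"rz":0,"grip":1},{"dx":132,"dy":152,"dz":0,"rx":0,"ry":0,"rz":0,"grip":1},{"dx":153,"dy":180,"dz":0,"rx":0,"ry":0,"rz":0,"grip":1},{"dx":153,"dy":180,"dz":-40,"rx":0,"ry":0,"rz":0,"grip":1},{"dx":153,"dy":180,"dz":-80,"rx":0,"ry":0,"rz":0,"grip":1},{"dx":153,"dy":180,"dz":-100,"rx":0,"ry":0,"rz":0,"grip":1},{"dx":153,"dy":180,"dz":-100,"rx":0,"ry":0,"rz":0,"grip":1}]'; python3 -m creep '[{"dx":0,"dy":0,"dz":0,"rx":0,"ry":0,"rz":0,"grip":1},{"dx":0,"dy":0,"dz":0,"rx":0,"ry":0,"rz":0,"grip":1}]'
```

```text
tp3 114 [0.5529 0.2474 0.0456] [0.553  0.2484 0.0408]
sp3 141 [0.5475 0.2457 0.0453] [0.5487 0.2484 0.0432]
[0.39548016 0.06242405 0.1636057 ]
t: 34.65
position: [0.5466, 0.2356, 0.0593]
ee_rot: [-179.6, 0.1, 91.2]
ft_force: [-0.2, -0.2, -0.7]
grip_width: 0.0
t: 34.85
position: [0.5511, 0.2368, 0.0653]
ee_rot: [179.8, -0.0, 91.2]
ft_force: [-0.1, -0.6, 0.4]
grip_width: 0.002
```

```bash
python3 -m creep '[{"dx":0,"dy":9.5,"dz":0,"rx":0,"ry":0,"rz":0,"grip":1},{"dx":0,"dy":9.5,"dz":0,"rx":0,"ry":0,"rz":0,"grip":1},{"dx":0,"dy":9.5,"dz":-12,"rx":0,"ry":0,"rz":0,"grip":1},{"dx":0,"dy":9.5,"dz":-20,"rx":0,"ry":0,"rz":0,"grip":1},{"dx":0,"dy":9.5,"dz":-24,"rx":0,"ry":0,"rz":0,"grip":1},{"dx":0,"dy":9.5,"dz":-24,"rx":0,"ry":0,"rz":0,"grip":1}]'
python3 -m creep '[{"dx":0,"dy":0,"dz":-1,"rx":0,"ry":0,"rz":0,"grip":1},{"dx":0,"dy":0,"dz":-2.5,"rx":0,"ry":0,"rz":0,"grip":1},{"dx":0,"dy":0,"dz":-2.5,"rx":0,"ry":0,"rz":0,"grip":1}]'; python3 -c "
from bench import r
print(r.sense()['position'],r.sense()['ft_force'])"
```

```text
t: 35.45
position: [0.5489, 0.2461, 0.0384]
ee_rot: [-179.9, 0.0, 91.2]
ft_force: [-1.2, -0.2, 3.3]
grip_width: 0.002
t: 35.75
position: [0.549, 0.2461, 0.0366]
ee_rot: [-179.9, 0.0, 91.2]
ft_force: [-3.3, 0.4, 4.4]
grip_width: -0.002
[0.54898823 0.24613897 0.036625  ] [-3.30108969  0.44736566  4.38112114]
```

```bash
python3 -m creep '[{"dx":0,"dy":10,"dz":0,"rx":0,"ry":0,"rz":0,"grip":1},{"dx":0,"dy":20,"dz":0,"rx":0,"ry":0,"rz":0,"grip":1},{"dx":-0.5,"dy":30,"dz":0,"rx":0,"ry":0,"rz":0,"grip":1},{"dx":-0.5,"dy":40,"dz":0,"rx":0,"ry":0,"rz":0,"grip":1},{"dx":-1,"dy":50,"dz":0,"rx":0,"ry":0,"rz":0,"grip":1},{"dx":-1,"dy":60,"dz":0,"rx":0,"ry":0,"rz":0,"grip":1},{"dx":-1.5,"dy":70,"dz":0,"rx":0,"ry":0,"rz":0,"grip":1},{"dx":-1.5,"dy":80,"dz":0,"rx":0,"ry":0,"rz":0,"grip":1},{"dx":-2,"dy":90,"dz":0,"rx":0,"ry":0,"rz":0,"grip":1},{"dx":-2,"dy":95,"dz":0,"rx":0,"ry":0,"rz":0,"grip":1}]'
python3 -m creep '[{"dx":0,"dy":1.5,"dz":0,"rx":0,"ry":0,"rz":0,"grip":1},{"dx":0,"dy":3,"dz":0,"rx":0,"ry":0,"rz":0,"grip":1},{"dx":0,"dy":3,"dz":0,"rx":0,"ry":0,"rz":0,"grip":1}]'
python3 -m creep '[{"dx":0,"dy":1,"dz":0,"rx":0,"ry":0,"rz":0,"grip":1},{"dx":0,"dy":2,"dz":0,"rx":0,"ry":0,"rz":0,"grip":1},{"dx":0,"dy":2,"dz":0,"rx":0,"ry":0,"rz":0,"grip":1}]'
```

```text
t: 36.75
position: [0.5474, 0.3421, 0.0368]
ee_rot: [180.0, 0.0, 91.2]
ft_force: [0.6, -3.5, 3.4]
grip_width: 0.002
t: 37.05
position: [0.5473, 0.3441, 0.0366]
ee_rot: [-180.0, -0.0, 91.2]
ft_force: [-0.3, -1.4, 4.4]
grip_width: 0.0
t: 37.35
position: [0.5474, 0.3458, 0.0366]
ee_rot: [-180.0, 0.0, 91.2]
ft_force: [-0.3, -4.7, 4.9]
grip_width: 0.004
```

```bash
python3 -m creep '[{"dx":0,"dy":1,"dz":0,"rx":0,"ry":0,"rz":0,"grip":1},{"dx":0,"dy":1.5,"dz":0,"rx":0,"ry":0,"rz":0,"grip":1},{"dx":0,"dy":1.5,"dz":0,"rx":0,"ry":0,"rz":0,"grip":1}]'
```

```text
t: 37.65
position: [0.5474, 0.3458, 0.0366]
ee_rot: [-179.9, 0.2, 91.2]
ft_force: [-1.4, -10.5, 6.8]
grip_width: -0.001
```

Home stop reached (10 N, y=0.3458 as predicted). Next I'll release, retreat and check.

```bash
python3 -m creep '[{"dx":0,"dy":-4,"dz":0,"rx":0,"ry":0,"rz":0,"grip":1},{"dx":0,"dy":-6,"dz":15,"rx":0,"ry":0,"rz":0,"grip":1},{"dx":0,"dy":-6,"dz":60,"rx":0,"ry":0,"rz":0,"grip":1},{"dx":0,"dy":-6,"dz":110,"rx":0,"ry":0,"rz":0,"grip":1},{"dx":0,"dy":-6,"dz":160,"rx":0,"ry":0,"rz":0,"grip":1},{"dx":0,"dy":-6,"dz":210,"rx":0,"ry":0,"rz":0,"grip":1},{"dx":-50,"dy":-6,"dz":210,"rx":0,"ry":0,"rz":0,"grip":1},{"dx":-100,"dy":-6,"dz":210,"rx":0,"ry":0,"rz":0,"grip":1},{"dx":-150,"dy":-6,"dz":210,"rx":0,"ry":0,"rz":0,"grip":1},{"dx":-150,"dy":-6,"dz":210,"rx":0,"ry":0,"rz":0,"grip":1}]'
python3 -m creep '[{"dx":-20,"dy":-40,"dz":0,"rx":0,"ry":0,"rz":0,"grip":1},{"dx":-40,"dy":-80,"dz":0,"rx":0,"ry":0,"rz":0,"grip":1},{"dx":-40,"dy":-120,"dz":0,"rx":0,"ry":0,"rz":0,"grip":1},{"dx":-40,"dy":-160,"dz":0,"rx":0,"ry":0,"rz":0,"grip":1},{"dx":-40,"dy":-160,"dz":0,"rx":0,"ry":0,"rz":0,"grip":1},{"dx":-40,"dy":-160,"dz":0,"rx":0,"ry":0,"rz":0,"grip":1}]'
python3 pots.py 4
python3 - <<'E'
from h import *
for n,o in(('tp4','t0'),('sp4','s0')):
  for k in(o,n):
    d=load(k);P=cloud(d);hsv=cv2.cvtColor(d['image'],cv2.COLOR_RGB2HSV);H,S,V=[hsv[...,i] for i in range(3)]
    m=(H>22)&(H<35)&(S>130)&(V>80)&(P[...,2]>.03)&(P[...,2]<.058)&(abs(P[...,0]-.55)<.04)&(abs(P[...,1]-.337)<.06)
    q=P[m];print(k,len(q),q.mean(0).round(4),np.median(q,0).round(4))
a=load('sp4')['image'];b=load('tp4')['image']
im=np.hstack([cv2.resize(a[80:300,185:405],(400,400)),cv2.resize(b[140:270,160:430],(400,400))]);cv2.imwrite('pics/fin.png',im[...,::-1])
E
```

```text
t: 38.65
position: [0.3908, 0.3418, 0.2461]
ee_rot: [-179.7, 0.0, 91.4]
ft_force: [0.6, 0.4, -0.8]
grip_width: 0.001
t: 39.25
position: [0.358, 0.1814, 0.2475]
ee_rot: [179.9, -0.1, 91.1]
ft_force: [-0.1, -0.0, 0.1]
grip_width: -0.005
t 114 [ 0.4056 -0.2037  0.0347] 0.0408 [362. 239.]
t 119 [ 0.3999 -0.1624  0.0363] 0.0407 [348. 241.]
t 115 [ 0.3996 -0.2504  0.0351] 0.0414 [378. 241.]
s 195 [ 0.3976 -0.2028  0.0335] 0.0405 [346. 164.]
[0.35770033 0.18239886 0.24714604] -0.0013905325780495495
t0 125 [0.55   0.3366 0.0449] [0.5498 0.3362 0.0453]
tp4 132 [0.5497 0.3348 0.045 ] [0.5496 0.3348 0.0451]
s0 152 [0.5455 0.3345 0.0452] [0.5448 0.3344 0.0452]
sp4 160 [0.5463 0.3332 0.0455] [0.5458 0.3333 0.0452]
```

View pics/fin.png

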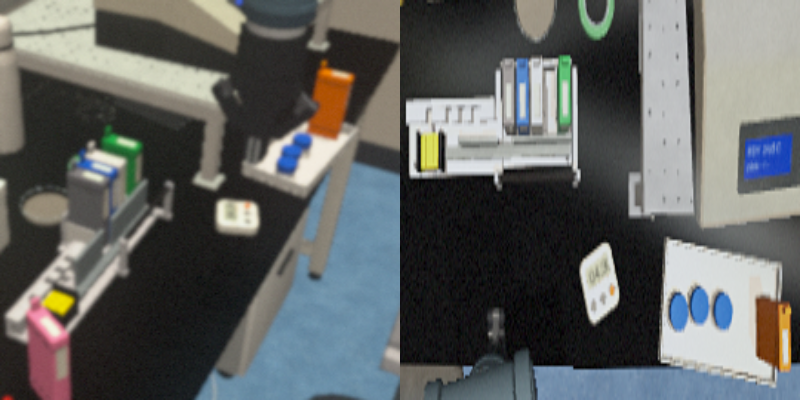

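The final picture shows the orange cassette and three pots upright in the tray, with the gate home. The tab's height and position match the start, at z 0.045 and within 2 mm in y. The other cassettes are in place, and the timer and pink look-alike are unmoved. I'm handing it in.

```bash
python3 -c "
from bench import r
print(r.sign_off())"
```

```text
the job is handed in; nothing more can be done
None
```

The job is done and handed in at about 39 s, well under the 208 s limit. `sign_off()` returned `None`, so I have no verdict.

- **Gate out:** I pressed the latch and slid the gate to its 0.091 end stop, which puts the window in front of the orange cassette in slot y = -26 mm.
- **Cassette:** I tipped the orange cassette by its pull tab and let go; it leaned on the rest bar by itself. Then I gripped it again, pulled it free along its axis and stood it in the tray.
- **Pots:** All three blue-capped pots now stand in the tray. None had been knocked aside when I picked it up.
- **Gate home:** I slid the gate back until it met its home stop at about 10 N and released the latch.

**Last checks:**
- **In the tray:** The final pictures show the cassette upright. The three pot caps are about 38–41 mm up, as expected for pots standing on the tray floor.
- **Latch:** The latch tab is back at its starting height of 45 mm. Its y position reads about 1.5 mm from the start, within the 2.5 mm play of the click.
- **Everything else:** The other four cassettes are in their slots. The timer and pink cassette look unmoved. The white carton and the brown pot are outside the final crops, and I didn't re-measure them; the arm never worked near either. The robot is clear of everything.

**Readings that disagreed:**
- The two cameras differ by 3 to 5 mm in x, so I used averages.
- The gripper read about 2.5 mm on the 5 mm pull tab, but the hold was firm throughout.

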